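# Clear the row trays and load the cakes by size

## Robot

A 6-joint arm with a two-finger parallel gripper is mounted at the origin on the work surface. World frame = base frame: x ahead of the robot, y to its left, z up, the work surface at z = 0. Lengths are in m, angles in rad, forces in N, time in s.
With the tool pointing down it reaches from about 0.25 to 0.775 m from the base axis. Payload 4 kg.
Tool frame: the origin (TCP) lies midway between the tips of the shut fingers; the grasp point (between the pads) lies 19 mm behind it (robot.pinch_z is the distance from the TCP to the grasp point, in m); x points along the fingers, y is the direction in which the jaws open and shut, and the axes are right-handed (so a half turn about x gives the same grasp; the last joint's range is limited). The gripper opens to 94 mm and grips with 3 to 60 N. Pads are 16 mm wide; open, the fingers measure 119 mm over their backs; the gripper's body (75 mm by 177 mm) begins 78 mm behind the grasp point.
Start: joints at [1.086, 0.087, 1.371, -0, 1.684, -0.103], TCP at [0.205, 0.51, 0.206] pointing down, gripper open.
Joint ranges: [-3.1, 3.1], [-0.76, 2.03], [0.27, 2.55], [-1.08, 4.22], [0.17, 2.65], [-2.57, 2.57]. Speed limits (rad/s): [2.79, 2.79, 3.14, 3.14, 3.14, 3.14].

## Interface

Orientations are given as [roll, pitch, yaw] about the fixed x, y, z axes, in that order (R = Rz(yaw) Ry(pitch) Rx(roll)).
In Python, from bench import robot, imaging gives the robot as it stands. The module is installed in compiled form; this text tells all that it offers.
- The arm moves only by the tool drive_tool, never from a script. Its argument "commands" is a list that holds one entry, the list of rows, each a list of 4 numbers: the shift along the tool's x, y, z as a fraction of full scale, then the turn about the tool's x as a fraction of full scale. A call has 1 to 20 rows; each row shifts and turns the commanded pose from where the row before left it, along the tool's axes as they then stand; what a row does not reach is not made up. Full scale, the value 1, is 0.25 m for a shift and 360 degrees for a turn. A row lasts 1/10 s, in which the tool goes at most 50 mm and 8.59 degrees, less where a joint would pass 70% of its speed; a pose out of reach is approached as far as the arm can. A call with a number of a shift or a turn outside -1 to 1 is refused whole. A call with a gripper value outside its range is refused whole. "grip" is the opening, from 0 (shut) to 1 (fully open), set as the call begins (left out, the last holds). The fingers move at their own pace and stop on an object; the grip force is fixed at half the most. Time passes only in rows, so rows that do not move let the fingers close. It gives the time, the measured TCP pose, the force and the opening at its end, in the units of the state.
- robot.get_obs(): the state, without advancing time (a new reading comes with each control period).
- imaging.snapshot(name): name is "side" or "top" or "wrist"; returns a dict with "pixels" (384x512x3 uint8, red, green, blue), "z_map" (384x512 float32, m along the optical axis (not along the pixel's ray), 0 where there is no reading), "mtx" (3x3 intrinsics, pixels), "extrinsics" (4x4, takes a point from world to camera coordinates). Camera axes: x right, y up, looking along -z (the intrinsics and any distortion apply to the point x, -y, -z); pixel columns grow to the right and rows downward; lengths in m; the calibration is good to about 2 mm. A picture is of the moment at which its call begins.
- robot.close_job(): hands the job in, once; it reports no verdict.
The state is a dict: "time": time; "joint_positions": joint angles; "qvel": joint speeds; "joint_torque": joint torques, N m; "tool_pos": TCP position; "ee_rot": TCP orientation; "wrist_force": force on the tool from outside, world axes, zero at the start; "wrist_torque": the same for the moment, N m; "width": finger opening in m.
Only numpy, scipy, OpenCV 4.12 (cv2) and the standard library are available. Lean on these libraries where they do the work, as an engineer would, in place of code of your own. Each camera call takes 0.05 s, during which the arm holds its last target.

## Task

First lift the two empty gift cartons out of the trays and stand them upright on the black rubber pad; only then set every Easter cake upright in the trays, the small ones in a row in the narrow tray and the large ones in a row in the wide tray. The cakes crush easily: use your lightest grip on them, about 20 N and certainly no more than 30 N on each finger, and set them down softly, without dropping or pressing them. Leave everything else on the table where it is.

Things in the scene. Friction and masses are not known exactly. Their poses are not given: they have to be found in the camera images.
- carton1: empty gift carton of dark red board, house-shaped: body 50 x 50 and 50 tall, gable roof up to 68, and on its ridge a cream carrying fin 10 thick (along its y), 36 long (along its x), reaching from 68 to 90 above the base. Origin: centre of the underside, z up. 60 g. At the start one stands in each tray; take it by the fin.
- carton2: empty gift carton of dark red board, house-shaped: body 50 x 50 and 50 tall, gable roof up to 68, and on its ridge a cream carrying fin 10 thick (along its y), 36 long (along its x), reaching from 68 to 90 above the base. Origin: centre of the underside, z up. 60 g. At the start one stands in each tray; take it by the fin.
- small1: small Easter cake: round brown case with a dark red band, 48 in diameter and 42 tall with straight sides, white domed icing up to 54; stiff but crushed if squeezed. About 70 g. Origin: centre of the underside, z up. May be absent (None).
- small2: small Easter cake: round brown case with a dark red band, 48 in diameter and 42 tall with straight sides, white domed icing up to 54; stiff but crushed if squeezed. About 70 g. Origin: centre of the underside, z up. May be absent (None).
- small3: small Easter cake: round brown case with a dark red band, 48 in diameter and 42 tall with straight sides, white domed icing up to 54; stiff but crushed if squeezed. About 70 g. Origin: centre of the underside, z up. May be absent (None).
- large1: large Easter cake: same look, round brown case with a dark red band, 62 in diameter and 52 tall with straight sides, white domed icing up to 67; stiff but crushed if squeezed. About 130 g. Origin: centre of the underside, z up. May be absent (None).
- large2: large Easter cake: same look, round brown case with a dark red band, 62 in diameter and 52 tall with straight sides, white domed icing up to 67; stiff but crushed if squeezed. About 130 g. Origin: centre of the underside, z up. May be absent (None).
- large3: large Easter cake: same look, round brown case with a dark red band, 62 in diameter and 52 tall with straight sides, white domed icing up to 67; stiff but crushed if squeezed. About 130 g. Origin: centre of the underside, z up. May be absent (None).
- tray_narrow: fixed aluminium tray for one row of cakes, open channel 56 wide inside (along its x) and 250 long inside (along its y, the row); walls 4 thick, floor 4 thick, rims 12 above the table. Origin: centre of the underside, z up, on the table. Takes the small cakes, side by side; three fit.
- tray_wide: fixed aluminium tray for one row of cakes, open channel 70 wide inside (along its x) and 250 long inside (along its y, the row); walls 4 thick, floor 4 thick, rims 12 above the table. Origin: centre of the underside, z up, on the table. Takes the large cakes, side by side; three fit.
- pad: fixed black rubber pad lying on the table, 220 (along its x) x 120 (along its y), 4 thick. Origin: centre of the underside, z up. The empty cartons belong on it.
- label_roll: bystander, leave alone: roll of blank white labels lying flat, 48 across, 14 tall; origin centre of underside
- scraper: bystander, leave alone: steel dough scraper, 45 x 70, with a black 12 thick round grip along one edge, lying flat; origin centre of underside
- sprinkle_jar: bystander, leave alone: closed jar of 66 diameter, 85 tall; origin centre of underside
- icing_bottle: bystander, leave alone: white bottle of 56 diameter, 150 tall; origin centre of underside
- pastry_brush: bystander, leave alone: pastry brush lying flat; origin on its underside
- bowl: bystander, leave alone: steel bowl, 120 across, 50 tall; origin centre of underside
Mind the look-alikes: they are no part of the job. What is shaped like the large3 but pink is not meant.

How it is judged:
By the outcome, as a careful person would: the job done as asked, in the order asked, and still so for the second after the job is handed in, with the robot touching nothing.
Of small1, small2, small3, large1, large2, large3 only 4 to 6 are there at a start; the rules pass over those that are not, and their reading is None.
At some moment in a run one of small1, small2, small3, large1, large2, large3, carton1, carton2 may be knocked a few centimetres aside while the robot is not near it.
It also fails if it takes over 210 s, if anything falls off the work surface, if the arm or the gripper's body presses on something with over 40 N, if the wrist force passes 120 N, or if a joint passes its speed limit or range.

## Working session

There is one attempt and no reset: what is moved stays moved. The work goes in short steps, Python scripts to look and compute and a tool call to move; the robot and the scene stay as the last step left them, time stands still between calls to the robot, and variables do not carry over. Pictures are saved under pics/ and viewed, and the job is handed in when it is done.

Besides the shell and the picture viewer there is one more tool, called after "Request:" in YAML: its name, and indented under it one key for each argument. drive_tool: Moves the arm, as the interface text tells. Shift numbers are shares of 0.25 m and turn numbers shares of 360 degrees, none past 1 either way. Its arguments: {"type":"object","properties":{"commands":{"type":"array","items":{"type":"array","items":{"type":"array","items":{"type":"number","minimum":-1,"maximum":1}}}},"grip":{"type":"number"}},"required":["commands"]}

```bash
ls; mkdir -p pics; python3 - <<'E'
from bench import robot, imaging
import cv2,numpy as np
print(robot.get_obs(), robot.pinch_z)
for n in ["top","side","wrist"]:
    s=imaging.snapshot(n); cv2.imwrite(f"pics/{n}0.png",s["pixels"][:,:,::-1]); np.savez(f"{n}0.npz",**s)
    print(n,s["mtx"].round(1).tolist(),s["extrinsics"].round(3).tolist(), (s["z_map"]>0).mean())
E
```

```text
pics
{'time': 0.0, 'joint_positions': array([ 1.08588945e+00,  8.79402319e-02,  1.37222856e+00, -3.22356902e-05,
        1.68362472e+00, -1.03085768e-01]), 'qvel': array([-5.45783914e-04,  6.71078158e-06,  2.75876127e-04, -2.35603996e-03,
        1.77373818e-03,  1.37856709e-03]), 'joint_torque': array([-4.86513163e-04, -3.40193224e+01, -3.02423286e+01,  7.16740661e-02,
        3.29971220e-02, -1.80380493e-04]), 'tool_pos': array([0.20468428, 0.50989802, 0.20432531]), 'ee_rot': array([-1.65932581,  1.56859523, -2.04115051]), 'wrist_force': array([0.12789779, 0.03939876, 0.24904368]), 'wrist_torque': array([-0.04910883, -0.00548308, -0.00263614]), 'width': 0.09424372804199593} 0.0188
top [[420.2, 0.0, 255.2], [0.0, 420.2, 195.3], [0.0, 0.0, 1.0]] [[-0.02, -1.0, 0.003, 0.056], [0.996, -0.02, 0.092, -0.536], [-0.092, 0.004, 0.996, -1.36], [0.0, 0.0, 0.0, 1.0]] 0.99591064453125
side [[409.3, 0.0, 254.8], [0.0, 409.3, 190.4], [0.0, 0.0, 1.0]] [[0.914, -0.406, 0.001, -0.49], [0.211, 0.478, 0.853, -0.147], [-0.347, -0.779, 0.523, -1.033], [0.0, 0.0, 0.0, 1.0]] 0.9958597819010416
wrist [[316.0, 0.0, 257.2], [0.0, 316.0, 194.3], [0.0, 0.0, 1.0]] [[0.372, 0.928, -0.002, -0.548], [-0.895, 0.358, -0.266, 0.028], [-0.246, 0.101, 0.964, -0.392], [0.0, 0.0, 0.0, 1.0]] 0.9959869384765625
```

View pics/top0.png

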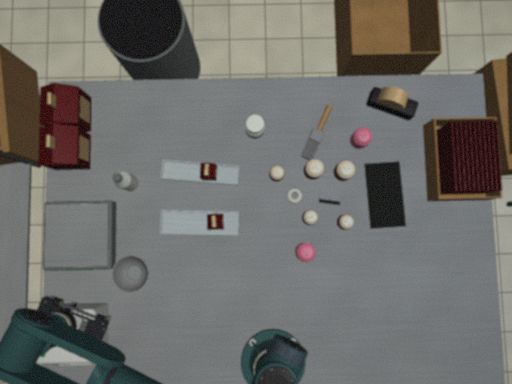

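View pics/side0.png

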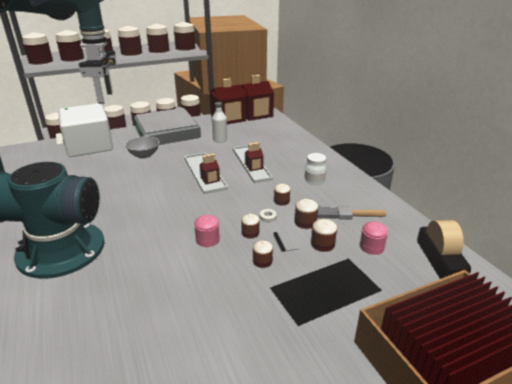

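View pics/wrist0.png

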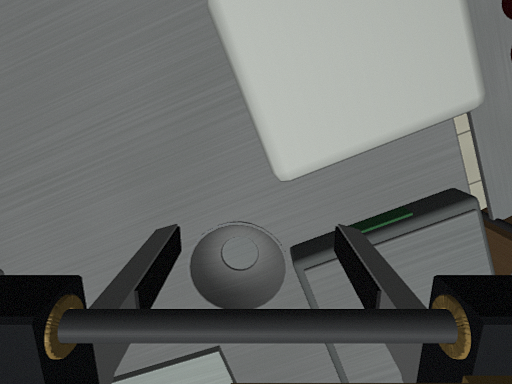

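```bash
cat > h.py <<'E'
import numpy as np, cv2
from bench import robot, imaging
def pts(s):
    K=s["mtx"];E=s["extrinsics"];z=s["z_map"]
    v,u=np.mgrid[0:z.shape[0],0:z.shape[1]]
    c=np.stack([(u-K[0,2])/K[0,0]*z,-(v-K[1,2])/K[1,1]*z,-z],-1)
    return (c-E[:3,3])@E[:3,:3]
def ray(s,u,v,h):
    K=s["mtx"];E=s["extrinsics"]
    d=np.array([(u-K[0,2])/K[0,0],-(v-K[1,2])/K[1,1],-1])@E[:3,:3]; o=-E[:3,:3].T@E[:3,3]
    return o+d*(h-o[2])/d[2]
def proj(s,p):
    K=s["mtx"];E=s["extrinsics"]; c=E[:3,:3]@np.array(p)+E[:3,3]; c=c*[1,-1,-1]; q=K@c; return q[:2]/q[2]
E
python3 - <<'E'
from h import *
s=dict(np.load("top0.npz")); P=pts(s); h=P[...,2]
im=s["pixels"]; hsv=cv2.cvtColor(im,cv2.COLOR_RGB2HSV)
roi=np.zeros(h.shape,bool); roi[90:300,50:440]=1
m=(roi&(h>0.012)).astype(np.uint8)
n,l,st,ce=cv2.connectedComponentsWithStats(m)
for i in range(1,n):
    if st[i,4]<15: continue
    q=P[l==i]; 
    print(ce[i].round(1),st[i,2:5],"med",np.median(q[:,:2],0).round(3),"mid",((q[:,:2].min(0)+q[:,:2].max(0))/2).round(3),"ext",np.ptp(q[:,:2],axis=0).round(3),"zmax",q[:,2].max().round(3),hsv[l==i].mean(0).round())
print("table",np.median(h[240:300,150:280]))
# trays and pad
for nm,mask in [("pad",(hsv[...,2]<45)),("tray",(hsv[...,2]>150)&(hsv[...,1]<40))]:
    mm=(mask&roi&(h<0.03)).astype(np.uint8); n,l,st,ce=cv2.connectedComponentsWithStats(mm)
    for i in range(1,n):
        if st[i,4]<300: continue
        c=cv2.findContours((l==i).astype(np.uint8),cv2.RETR_EXTERNAL,cv2.CHAIN_APPROX_NONE)[0][0][:,0]
        w=np.array([ray(s,u,v,0.012 if nm=="tray" else .004)[:2] for u,v in c])
        r=cv2.minAreaRect((w*1000).astype(np.float32)); print(nm,ce[i],r)
E
```

```text
[ 69.3 129.4] [  41   80 3152] med [0.748 0.62 ] mid [0.649 0.383] ext [0.478 0.664] zmax 1.404 [ 74. 141.  77.]
[393.3 102.6] [  52   31 1076] med [ 0.828 -0.409] mid [ 0.649 -0.226] ext [0.478 0.553] zmax 1.404 [55. 64. 76.]
[315.  149.3] [ 30  76 794] med [ 0.681 -0.153] mid [ 0.624 -0.084] ext [0.429 0.269] zmax 1.404 [ 57.  35. 131.]
[254.8 126.4] [ 20  24 386] med [0.754 0.041] mid [0.601 0.043] ext [0.383 0.063] zmax 1.404 [ 52.  10. 163.]
[432.8 158. ] [  16   83 1059] med [ 0.647 -0.532] mid [ 0.589 -0.264] ext [0.358 0.629] zmax 1.404 [ 18. 122.  66.]
[361.1 137.8] [ 21  21 345] med [ 0.715 -0.304] mid [ 0.719 -0.308] ext [0.06  0.058] zmax 0.071 [171.  99. 149.]
[344.3 170.4] [ 21  20 329] med [ 0.608 -0.245] mid [ 0.525 -0.113] ext [0.23  0.327] zmax 1.404 [ 27.  37. 151.]
[208.1 171.6] [ 19  20 297] med [0.612 0.193] mid [0.53  0.141] ext [0.24 0.18] zmax 1.404 [ 57. 111.  89.]
[276.6 173.1] [ 14  16 177] med [ 0.605 -0.027] mid [ 0.607 -0.027] ext [0.046 0.043] zmax 0.059 [ 24.  35. 159.]
[125.1 180.5] [ 27  20 373] med [0.583 0.451] mid [0.513 0.269] ext [0.206 0.435] 
[... 659 characters left out ...]
 [0.089 0.194] zmax 1.404 [172. 100. 164.]
[ 54.6 297.7] [13  5 39] med [0.259 0.56 ] mid [0.259 0.559] ext [0.01  0.026] zmax 0.344 [79. 19. 59.]
table -0.0012408942840431167
pad [384.48046875 194.57666016] ((532.98046875, -388.35821533203125), (210.5017547607422, 110.9867172241211), 2.605379104614258)
tray [180.87937063 170.92832168] ((625.133056640625, 288.308349609375), (127.10965728759766, 54.8603515625), 84.05436706542969)
tray [227.29090909 174.65454545] ((608.8903198242188, 137.00738525390625), (69.87611389160156, 54.27994155883789), 83.60812377929688)
tray [196.36283186 222.86504425] ((451.2425537109375, 230.56883239746094), (248.05238342285156, 75.8924789428711), 88.83191680908203)
```

```bash
python3 - <<'E'
import cv2
a=cv2.imread("pics/top0.png")[120:270,150:410]; cv2.imwrite("pics/topcrop0.png",cv2.resize(a,None,fx=3,fy=3,interpolation=cv2.INTER_CUBIC))
a=cv2.imread("pics/side0.png")[130:320,170:400]; cv2.imwrite("pics/sidecrop0.png",cv2.resize(a,None,fx=3,fy=3,interpolation=cv2.INTER_CUBIC))
E
```

```text
(no output)
```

View pics/topcrop0.png

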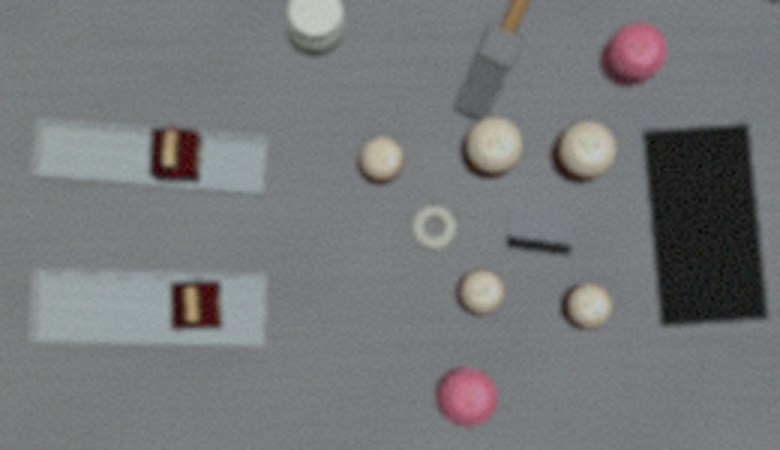

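View pics/sidecrop0.png

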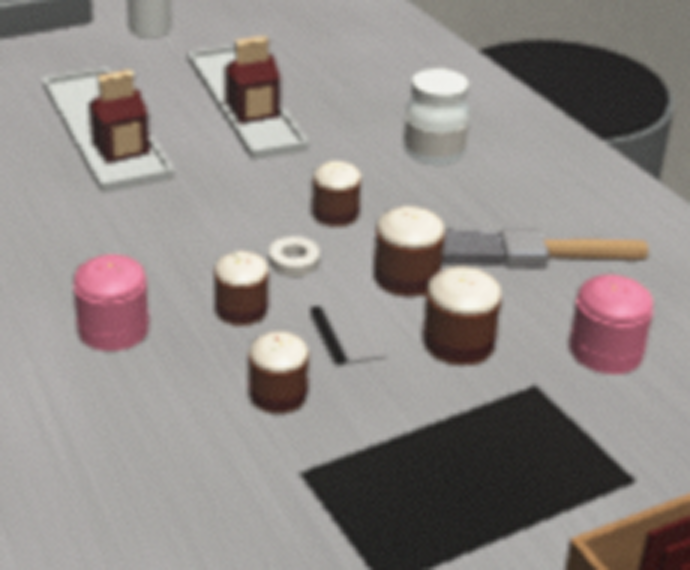

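```bash
cat >> h.py <<'E'
def cakes(s,col="cream",roi=(100,300,140,440)):
    hsv=cv2.cvtColor(s["pixels"],cv2.COLOR_RGB2HSV); P=pts(s)
    m=(hsv[...,2]>110)&(hsv[...,1]>20)&(hsv[...,1]<110)&(hsv[...,0]<35)&(P[...,2]>0.03)&(P[...,2]<0.3)
    r=np.zeros_like(m); r[roi[0]:roi[1],roi[2]:roi[3]]=1
    n,l,st,ce=cv2.connectedComponentsWithStats((m&r).astype(np.uint8)); out=[]
    for i in range(1,n):
        if st[i,4]<30: continue
        c=cv2.findContours((l==i).astype(np.uint8),cv2.RETR_EXTERNAL,cv2.CHAIN_APPROX_NONE)[0][0]
        (u,v),rad=cv2.minEnclosingCircle(c)
        zt=np.percentile(P[l==i][:,2],95)
        h=0.055 if zt>0.060 else 0.044
        out.append((ce[i].round(1),st[i,4],round(float(np.sqrt(st[i,4]/np.pi)/s["mtx"][0,0]*s["z_map"][l==i].mean()*1000),1),zt.round(3),ray(s,*ce[i],h).round(4)))
    return out
E
python3 - <<'E'
from h import *
for n in ("top","side"):
    s=dict(np.load(n+"0.npz")); print(n,"cam",(-s["extrinsics"][:3,:3].T@s["extrinsics"][:3,3]).round(3))
    for c in cakes(s,roi=(100,300,140,440)): print(*c)
s=dict(np.load("top0.npz"));P=pts(s)
hsv=cv2.cvtColor(s["pixels"],cv2.COLOR_RGB2HSV)
# tray row/col profile
m=((hsv[...,2]>138)&(hsv[...,1]<40)).astype(np.uint8); 
for nm,(r0,r1) in {"narrow":(150,195),"wide":(200,245)}.items():
    mm=np.zeros_like(m); mm[r0:r1,150:248]=m[r0:r1,150:248]
    mm=cv2.morphologyEx(mm,cv2.MORPH_OPEN,np.ones((3,3)))
    ys,xs=np.nonzero(mm); w=np.array([ray(s,u,v,.010)[:2] for u,v in zip(xs,ys)])
    # end columns
    for nm2,sel in(("left",xs<190),("right",xs>228)):
        # center line: for each column mean of min/max
        cc=[(( w[xs==x][:,0].min()+w[xs==x][:,0].max())/2,w[xs==x][:,1].mean(),np.ptp(w[xs==x][:,0])) for x in np.unique(xs[sel])]
        cc=np.array(cc); print(nm,nm2,cc[2:-2].mean(0).round(4),"y ext",w[sel][:,1].min().round(4),w[sel][:,1].max().round(4))
# fin
fm=((hsv[...,0]>10)&(hsv[...,0]<35)&(hsv[...,2]>110)&(hsv[...,1]>50)).astype(np.uint8)
n,l,st,ce=cv2.connectedComponentsWithStats(fm)
for i in range(1,n):
    if 150<ce[i][0]<250 and 150<ce[i][1]<240 and st[i,4]>5:
        c=cv2.findContours((l==i).astype(np.uint8),cv2.RETR_EXTERNAL,cv2.CHAIN_APPROX_NONE)[0][0]
        print("fin",ce[i],st[i],ray(s,*ce[i],.088).round(4),cv2.minAreaRect(c))
a=s["pixels"][140:250,150:250,::-1]; cv2.imwrite("pics/trays.png",cv2.resize(a,None,fx=6,fy=5.4,interpolation=cv2.INTER_CUBIC))
from scipy.spatial.transform import Rotation as R
print(R.from_euler("xyz",robot.get_obs()["ee_rot"]).as_matrix().round(3))
E
```

```text
top cam [0.41  0.051 1.404]
[400.4 101.8] 56 13.5 0.105 [ 0.8335 -0.4394  0.055 ]
[314.  167.6] 221 27.1 0.067 [ 0.6203 -0.1478  0.055 ]
[345.1 169. ] 204 26.0 0.068 [ 0.6134 -0.2484  0.055 ]
[206.1 168.9] 50 12.6 0.096 [0.6228 0.2021 0.055 ]
[276.6 172.3] 139 21.6 0.056 [ 0.6088 -0.0266  0.044 ]
[310.1 216.7] 136 21.2 0.055 [ 0.4618 -0.1314  0.044 ]
[213.3 220.8] 46 11.9 0.095 [0.4542 0.1807 0.055 ]
[345.7 221.4] 128 20.6 0.055 [ 0.4441 -0.246   0.044 ]
side cam [ 0.121 -0.933  0.666]
[260.8 105.7] 185 32.9 0.083 [0.8338 0.6054 0.055 ]
[232.4 109.3] 227 35.5 0.088 [0.7055 0.6133 0.055 ]
[253.  146.4] 93 18.0 0.094 [0.639  0.2461 0.055 ]
[208.  158.1] 98 17.5 0.093 [0.4682 0.2243 0.055 ]
[256.  161.2] 37 11.4 0.044 [0.6118 0.1599 0.044 ]
[212.  173.4] 39 11.1 0.045 [0.4527 0.1399 0.044 ]
[316.6 175.3] 30 9.7 0.039 [ 0.7452 -0.0019  0.044 ]
[280.9 188.5] 96 16.1 0.054 [ 0.608  -0.0275  0.044 ]
[304.9 205.6] 176 20.0 0.066 [ 0.6179 -0.1489  0.055 ]
[248.6 219.5] 129 16.6 0.054 [ 0.4599 -0.1326  0.044 ]
[322.7 226.6] 217 20.6 0.066 [ 0.6112 -0.2495  0.055 ]
[261.4 247.2] 163 17.0 0.054 [ 0.4433 -0.248   0.044 ]
narrow left [0.6286 0.3097 0.0585] y ext 0.2644 0.3549
narrow right [0.609  0.1159 0.0568] y ext 0.1003 0.1313
wide left [0.4558 0.3136 0.0755] y ext 0.2654 0.3615
wide right [0.449  0.1184 0.076 ] y ext 0.1029 0.1338
fin [206.14 168.92] [204 163   5  12  50] [0.6176 0.1984 0.088 ] ((206.0, 168.5), (11.0, 4.0), 90.0)
fin [213.34782609 220.84782609] [211 215   5  12  46] [0.4532 0.1775 0.088 ] ((213.0, 220.5), (4.0, 11.0), 0.0)
[[-0.001  0.373  0.928]
 [-0.002  0.928 -0.373]
 [-1.    -0.002 -0.   ]]
```

View pics/trays.png

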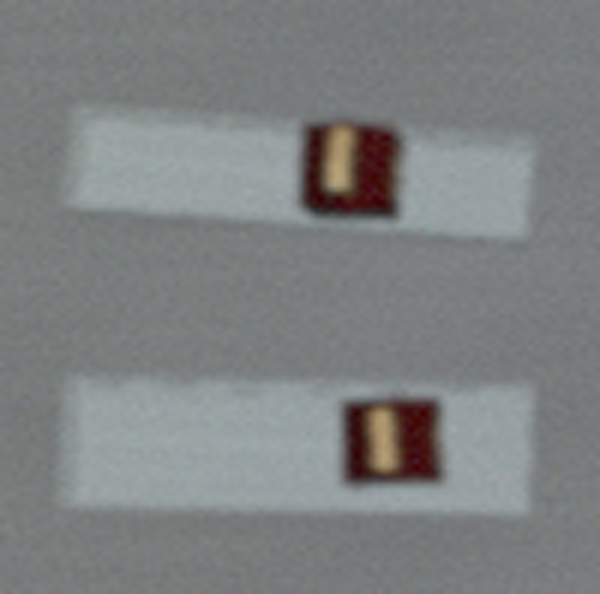

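Request:
drive_tool:
  commands:
    - [[-0.14,0,0,-0.0203],[-0.14,0,0,-0.0203],[-0.14,0,0,-0.0203],[0,0,0,0],[0,0,0,0]]
  grip: 0.5

```text
time: 0.65
tool_pos: [0.2051, 0.5107, 0.311]
ee_rot: [1.065, 1.569, 1.065]
wrist_force: [0.3, -0.5, 0.4]
width: 0.0572
```

Request:
drive_tool:
  commands:
    - [[0,-0.15,0.13,0],[0,-0.15,0.13,0],[0,-0.15,0.13,0],[0,-0.15,0.13,0],[0,-0.14,0.13,0],[0,-0.14,0.13,0],[0,-0.14,0.13,0],[0,-0.14,0.13,0],[0,0,0.1,0],[0,0,0,0],[0,0,0,0],[0,0,0,0]]

```text
time: 1.85
tool_pos: [0.4889, 0.2212, 0.3097]
ee_rot: [-3.006, 1.569, -3.004]
wrist_force: [-0.2, -0.3, -0.3]
width: 0.0473
```

```bash
python3 - <<'E'
from h import *
s=imaging.snapshot("wrist"); cv2.imwrite("pics/wrist1.png",s["pixels"][:,:,::-1]); np.savez("wrist1.npz",**s)
o=robot.get_obs(); print(o["tool_pos"],o["ee_rot"],o["width"])
E
```

```text
[0.48893576 0.22139777 0.31021192] [3.11285099 1.56987797 3.11526867] 0.0467446554478044
```

View pics/wrist1.png

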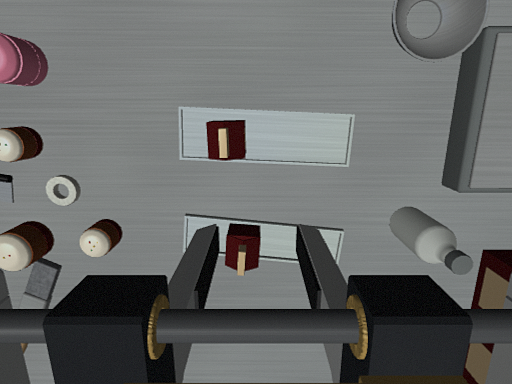

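```bash
python3 - <<'E'
from h import *
s=dict(np.load("wrist1.npz"))
a=s["pixels"][95:285,165:370,::-1]; cv2.imwrite("pics/w1c.png",cv2.resize(a,None,fx=3.9,fy=3.15,interpolation=cv2.INTER_CUBIC))
hsv=cv2.cvtColor(s["pixels"],cv2.COLOR_RGB2HSV)
fm=((hsv[...,0]>10)&(hsv[...,0]<35)&(hsv[...,2]>110)&(hsv[...,1]>50)).astype(np.uint8)
n,l,st,ce=cv2.connectedComponentsWithStats(fm)
for i in range(1,n):
    if 190<ce[i][0]<260 and 110<ce[i][1]<290 and st[i,4]>5:
        c=cv2.findContours((l==i).astype(np.uint8),cv2.RETR_EXTERNAL,cv2.CHAIN_APPROX_NONE)[0][0][:,0]
        w=np.array([ray(s,u,v,.094)[:2] for u,v in c])*1000
        print("fin",ce[i],st[i],ray(s,*ce[i],.094).round(4),cv2.minAreaRect(w.astype(np.float32)))
E
```

```text
fin [222.2406639  142.93775934] [218 129  10  29 241] [0.4536 0.1762 0.094 ] ((453.8539733886719, 176.20556640625), (34.734222412109375, 10.251710891723633), 1.3013793230056763)
fin [240.67428571 263.29142857] [237 252   9  24 175] [0.6184 0.1972 0.094 ] ((618.7452392578125, 197.21292114257812), (10.356284141540527, 35.318973541259766), 86.48841094970703)
```

View pics/w1c.png

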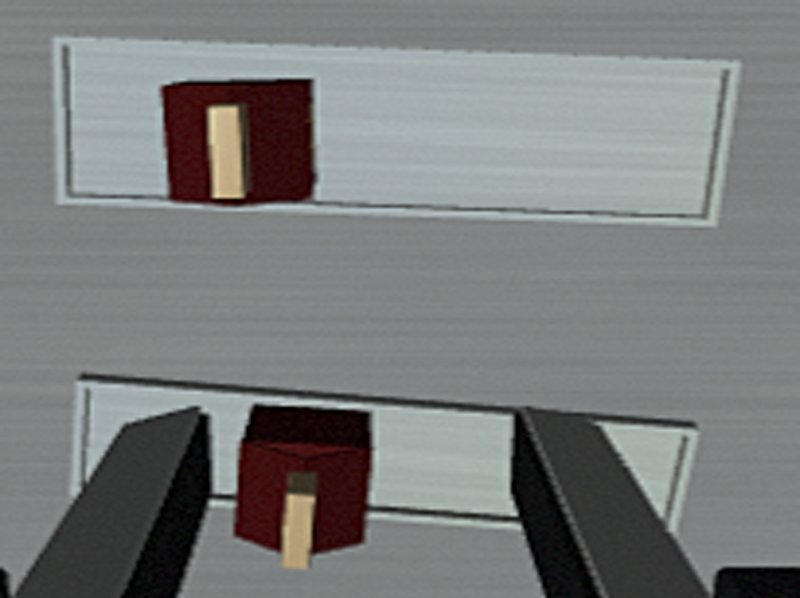

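```bash
python3 - <<'E'
from h import *
s=dict(np.load("wrist1.npz"))
for nm,cs in dict(wide=[(53,38),(738,62),(715,226),(58,204)],narrow=[(80,376),(697,425),(678,532),(71,496)]).items():
    w=np.array([ray(s,165+x/3.9,95+y/3.15,.012)[:2] for x,y in cs])
    print(nm,w.round(4).tolist(),"c",w.mean(0).round(4),"yaw",[np.degrees(np.arctan2(-(b-a)[0],(b-a)[1])).round(2) for a,b in((w[0],w[1]),(w[3],w[2]))])
E
```

```text
wide [[0.4106, 0.1049], [0.4207, 0.3616], [0.4979, 0.359], [0.4879, 0.102]] c [0.4543 0.2319] yaw [np.float64(-2.25), np.float64(-2.24)]
narrow [[0.5755, 0.1055], [0.6013, 0.3597], [0.6619, 0.3561], [0.6418, 0.0979]] c [0.6201 0.2298] yaw [np.float64(-5.79), np.float64(-4.43)]
```

Request:
drive_tool:
  commands:
    - [[0,-0.025,0.13,0],[0,-0.025,0.13,0],[0,-0.025,0.13,0],[0,-0.022,0.128,0],[0.15,0,0,0.008],[0.15,0,0,0],[0.15,0,0,0],[0.15,0,0,0],[0.14,0,0,0],[0.0,0,0,0],[0,0,0,0],[0,0,0,0]]

```text
time: 3.1
tool_pos: [0.621, 0.1975, 0.129]
ee_rot: [0.289, 1.565, 0.241]
wrist_force: [1.0, 0.2, -0.3]
width: 0.0468
```

```bash
python3 - <<'E'
from h import *
from scipy.spatial.transform import Rotation as R
s=imaging.snapshot("wrist"); cv2.imwrite("pics/wrist2.png",s["pixels"][:,:,::-1]); np.savez("wrist2.npz",**s)
o=robot.get_obs(); print(o["tool_pos"],o["width"],R.from_euler("xyz",o["ee_rot"]).as_matrix().round(3).tolist())
E
```

```text
[0.62125499 0.19731898 0.12930768] 0.0470929129280196 [[0.006, 0.049, 0.999], [0.001, 0.999, -0.049], [-1.0, 0.002, 0.006]]
```

View pics/wrist2.png

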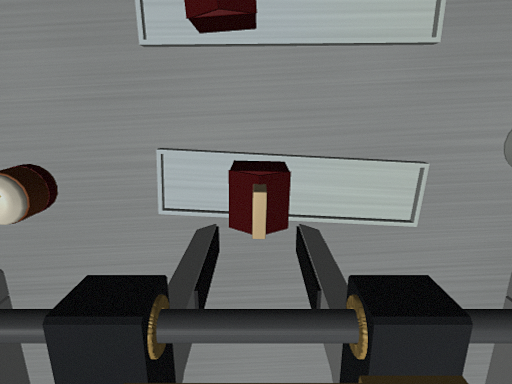

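Request:
drive_tool:
  commands:
    - [[0.08,0,-0.004,0],[0.08,0,-0.004,0],[0.04,0,0,0],[0.029,0,0,0],[0,0,0,0]]

```text
time: 3.65
tool_pos: [0.6178, 0.1966, 0.0683]
ee_rot: [2.197, 1.571, 2.147]
wrist_force: [0.3, 0.3, -0.7]
width: 0.0469
```

Request:
drive_tool:
  commands:
    - [[0,0,0,0],[0,0,0,0],[0,0,0,0],[0,0,0,0],[0,0,0,0],[0,0,0,0],[0,0,0,0],[0,0,0,0]]
  grip: 0.08

```text
time: 4.45
tool_pos: [0.6176, 0.1966, 0.0681]
ee_rot: [3.061, 1.571, 3.012]
wrist_force: [0.5, -0.1, -1.2]
width: 0.0099
```

```bash
python3 - <<'E'
from h import *
s=dict(np.load("wrist2.npz"))
a=s["pixels"][135:240,145:440,::-1]; cv2.imwrite("pics/w2c.png",cv2.resize(a,(885,315)[:2] and (796,284),interpolation=cv2.INTER_CUBIC))
o=robot.get_obs(); print(o["tool_pos"],o["width"],o["wrist_force"])
E
```

```text
[0.61763445 0.19661035 0.06813956] 0.009927077650806857 [ 0.53507595 -0.10116763 -1.1929358 ]
```

View pics/w2c.png

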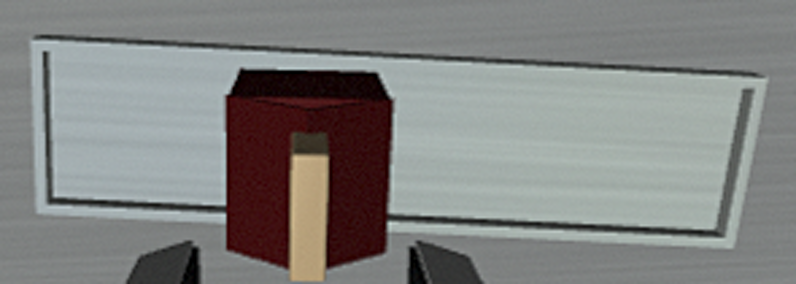

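Request:
drive_tool:
  commands:
    - [[-0.04,0,0,0],[-0.1,0,0,0],[-0.15,0,0,0],[-0.15,0,0,0],[-0.15,0,0,0],[0,0,0,0],[0,0,0,0]]

```text
time: 5.15
tool_pos: [0.6183, 0.1967, 0.2176]
ee_rot: [0.284, 1.567, 0.234]
wrist_force: [-0.3, 0.1, -2.2]
width: 0.0099
```

```bash
python3 - <<'E'
from h import *
s=dict(np.load("wrist2.npz"))
f=796/295
w=np.array([ray(s,145+x/f,135+y/f,.012)[:2] for x,y in [(32,37),(767,75),(735,248),(37,213)]])
print(w.round(4).tolist(),"c",w.mean(0).round(4),"yaw",[np.degrees(np.arctan2(-(b-a)[0],(b-a)[1])).round(2) for a,b in((w[0],w[1]),(w[3],w[2]))])
o=robot.get_obs(); print(o["tool_pos"],o["width"],o["wrist_force"])
print("to pad d tool", (np.array([.58,-.385])-o["tool_pos"][:2]))
E
```

```text
[[0.5767, 0.1043], [0.6024, 0.3603], [0.6672, 0.3549], [0.641, 0.0975]] c [0.6219 0.2292] yaw [np.float64(-5.73), np.float64(-5.82)]
[0.61827711 0.19673349 0.21757386] 0.00988669794944074 [-0.34648293  0.13900783 -2.21353293]
to pad d tool [-0.03827711 -0.58173349]
```

Request:
drive_tool:
  commands:
    - [[0,-0.07,-0.003,0],[0,-0.15,-0.003,0],[0,-0.15,-0.003,0],[0,-0.15,-0.003,0],[0,-0.15,-0.003,0],[0,-0.15,-0.003,0],[0,-0.15,-0.003,0],[0,-0.15,-0.003,0],[0,-0.15,-0.003,0],[0,-0.15,-0.003,0],[0,-0.15,-0.003,0],[0,-0.15,-0.003,0],[0,-0.15,-0.003,0],[0,-0.15,0,0],[0,-0.15,0,0],[0,-0.15,0,0],[0,-0.01,0,0],[0,0,0,0],[0,0,0,0]]

```text
time: 7.05
tool_pos: [0.5785, -0.3839, 0.2143]
ee_rot: [2.358, 1.568, 2.309]
wrist_force: [0.3, 0.6, 0.2]
width: 0.0097
```

```bash
python3 - <<'E'
from h import *
s=imaging.snapshot("wrist"); cv2.imwrite("pics/wrist3.png",s["pixels"][:,:,::-1]); np.savez("wrist3.npz",**s)
o=robot.get_obs(); print(o["tool_pos"],o["width"],o["wrist_force"])
E
```

```text
[ 0.5789018  -0.38351104  0.21495037] 0.009786244853510099 [ 0.8591759   1.25153819 -0.56912828]
```

View pics/wrist3.png

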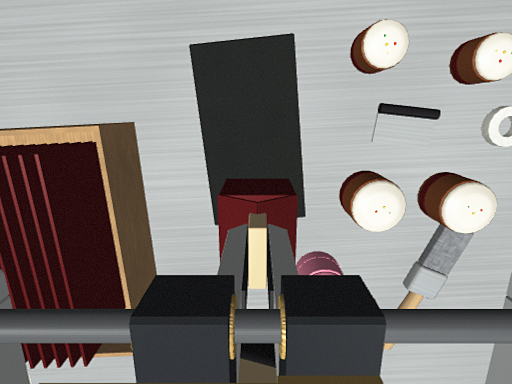

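```bash
python3 - <<'E'
from h import *
s=dict(np.load("top0.npz"));P=pts(s)
q=P[120:200,425:500].reshape(-1,3); q=q[(q[:,2]>0.03)&(q[:,2]<.5)]; print("bin z",np.percentile(q[:,2],[50,90,99]).round(3),"y max",np.percentile(q[:,1],99.5).round(3),"x",q[:,0].min().round(3),q[:,0].max().round(3))
s=dict(np.load("wrist3.npz"))
for uv in [(190,46),(294,34),(304,215),(214,215)]: print(ray(s,*uv,.004).round(4))
E
```

```text
bin z [0.109 0.124 0.128] y max -0.529 x 0.507 0.768
[ 0.4297 -0.454   0.004 ]
[ 0.423 -0.336  0.004]
[ 0.6385 -0.3268  0.004 ]
[ 0.6328 -0.4439  0.004 ]
```

Request:
drive_tool:
  commands:
    - [[0.14,0,0,0],[0.14,0,0,0],[0.14,0,0,0],[0.1,0,0,0],[0.03,0,0,0],[0.008,0,0,0],[0.008,0,0,0],[0,0,0,0],[0,0,0,0]]

```text
time: 8.0
tool_pos: [0.58, -0.3853, 0.0762]
ee_rot: [-0.601, 1.568, -0.65]
wrist_force: [-0.2, 0.1, -0.3]
width: 0.0099
```

Request:
drive_tool:
  commands:
    - [[0.012,0,0,0],[0.008,0,0,0],[0.006,0,0,0],[0.003,0,0,0],[0.003,0,0,0],[0,0,0,0]]

```text
time: 8.6
tool_pos: [0.5794, -0.3848, 0.0681]
ee_rot: [-0.601, 1.57, -0.65]
wrist_force: [-0.8, 1.5, 5.0]
width: 0.0098
```

Request:
drive_tool:
  commands:
    - [[-0.004,0,0,0],[0,0,0,0],[0,0,0,0],[0,0,0,0],[0,0,0,0],[-0.06,0,0,0],[-0.15,0,0,0],[-0.15,0,0,0],[-0.15,0,0,0],[0,0,0,0],[0,0,0,0]]
  grip: 0.4

```text
time: 9.7
tool_pos: [0.5799, -0.3852, 0.1975]
ee_rot: [-0.594, 1.566, -0.643]
wrist_force: [-0.1, -0.1, -0.9]
width: 0.0373
```

```bash
cat >> h.py <<'E'
from scipy.spatial.transform import Rotation as Rot
def to(x,y,z=None):
    o=robot.get_obs(); p=o["tool_pos"]; M=Rot.from_euler("xyz",o["ee_rot"]).as_matrix()
    d=np.array([x,y,p[2] if z is None else z])-p
    print("pos",p.round(4),"w",round(o["width"],4),"F",o["wrist_force"].round(1),"jaw deg",np.degrees(np.arctan2(M[1,1],M[0,1])).round(1),"frac xyz",((M.T@d)/.25).round(3),"j6",o["joint_positions"][5].round(2))
E
python3 - <<'E'
from h import *
s=imaging.snapshot("wrist"); cv2.imwrite("pics/wrist4.png",s["pixels"][:,:,::-1])
t=imaging.snapshot("top"); cv2.imwrite("pics/top4.png",t["pixels"][:,:,::-1])
for c in cakes(t,roi=(150,240,140,440)): print(*c)
to(.4535,.1765)
E
```

```text
[314.  167.6] 221 27.1 0.068 [ 0.6201 -0.1477  0.055 ]
[345. 169.] 213 26.6 0.067 [ 0.6134 -0.248   0.055 ]
[276.6 172.5] 140 21.7 0.055 [ 0.6081 -0.0265  0.044 ]
[310.1 216.7] 139 21.4 0.054 [ 0.4615 -0.1313  0.044 ]
[213.3 220.5] 51 12.6 0.097 [0.4555 0.1809 0.055 ]
[345.8 221.3] 130 20.7 0.055 [ 0.4444 -0.2464  0.044 ]
pos [ 0.5787 -0.3843  0.1933] w 0.0374 F [ 0.3 -0.8  0.5] jaw deg 87.2 frac xyz [ 0.004  2.216 -0.611] j6 -2.19
```

View pics/wrist4.png

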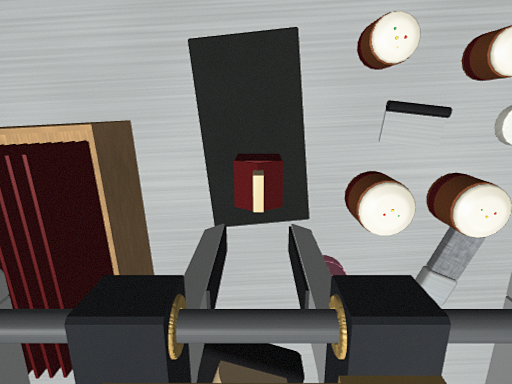

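View pics/top4.png

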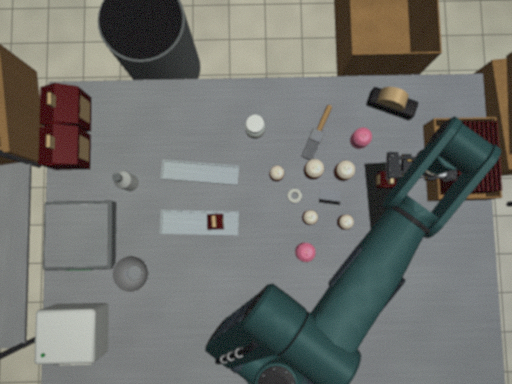

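Request:
drive_tool:
  commands:
    - [[0,0.1,-0.03,0],[0,0.141,-0.039,0],[0,0.141,-0.039,0],[0,0.141,-0.039,0],[0,0.141,-0.039,0],[0,0.141,-0.039,0],[0,0.141,-0.039,0],[0,0.141,-0.039,0],[0,0.141,-0.039,0],[0,0.141,-0.039,0],[0,0.141,-0.039,0],[0,0.141,-0.039,0],[0,0.141,-0.039,0],[0,0.141,-0.039,0],[0,0.141,-0.039,0],[0,0.142,-0.035,0],[0,0,0,-0.011],[0,0,0,0],[0,0,0,0]]

```text
time: 11.7
tool_pos: [0.4533, 0.1758, 0.1933]
ee_rot: [-2.848, 1.568, -2.829]
wrist_force: [0.4, 0.5, -0.7]
width: 0.0372
```

```bash
python3 - <<'E'
from h import *
s=imaging.snapshot("wrist"); cv2.imwrite("pics/wrist5.png",s["pixels"][:,:,::-1])
hsv=cv2.cvtColor(s["pixels"],cv2.COLOR_RGB2HSV)
fm=((hsv[...,0]>10)&(hsv[...,0]<35)&(hsv[...,2]>110)&(hsv[...,1]>50)).astype(np.uint8)
n,l,st,ce=cv2.connectedComponentsWithStats(fm)
for i in range(1,n):
    if 190<ce[i][0]<330 and 110<ce[i][1]<290 and st[i,4]>25:
        c=cv2.findContours((l==i).astype(np.uint8),cv2.RETR_EXTERNAL,cv2.CHAIN_APPROX_NONE)[0][0][:,0]
        w=np.array([ray(s,u,v,.094)[:2] for u,v in c])*1000
        print("fin",ce[i],st[i],cv2.minAreaRect(w.astype(np.float32)))
to(.4538,.1765,.071)
E
```

```text
fin [259.01231527 195.95566502] [254 178  11  37 406] ((453.88458251953125, 175.9846954345703), (34.26554489135742, 9.309104919433594), 1.108452320098877)
pos [0.4536 0.1755 0.1936] w 0.0376 F [0.4 1.1 0.4] jaw deg 91.0 frac xyz [0.49  0.004 0.002] j6 -1.34
```

View pics/wrist5.png

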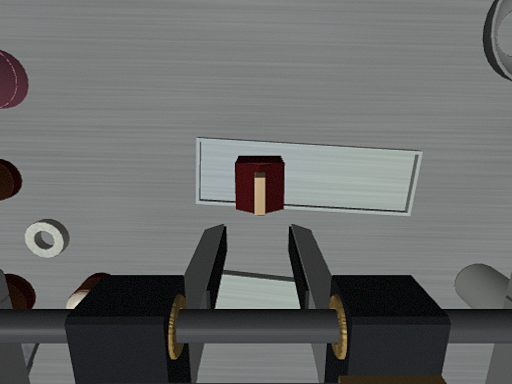

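Request:
drive_tool:
  commands:
    - [[0.14,0,0,0],[0.14,0,0,0],[0.1,0,0,0],[0.06,0,0,0],[0.03,0,0,0],[0.015,0,0,0],[0,0,0,0],[0,0,0,0]]

```text
time: 12.55
tool_pos: [0.4548, 0.1762, 0.0746]
ee_rot: [0.273, 1.569, 0.292]
wrist_force: [0.1, 0.6, 0.4]
width: 0.0377
```

Request:
drive_tool:
  commands:
    - [[0,0,0,0],[0,0,0,0],[0,0,0,0],[0,0,0,0],[0,0,0,0],[0,0,0,0],[0,0,0,0]]
  grip: 0.08

```text
time: 13.25
tool_pos: [0.4539, 0.1762, 0.0734]
ee_rot: [2.758, 1.571, 2.777]
wrist_force: [-0.3, 0.7, -0.4]
width: 0.0095
```

Request:
drive_tool:
  commands:
    - [[-0.04,0,0,0],[-0.1,0,0,0],[-0.15,0,0,0],[-0.15,0,0,0],[-0.1,0,0,0],[0,0,0,0],[0,0,0,0]]

```text
time: 13.95
tool_pos: [0.454, 0.1762, 0.2085]
ee_rot: [0.268, 1.57, 0.288]
wrist_force: [0.2, -0.7, -1.4]
width: 0.0094
```

```bash
python3 - <<'E'
from h import *
to(.48,-.39)
E
```

```text
pos [0.454  0.1762 0.2085] w 0.0094 F [ 0.2 -0.7 -1.4] jaw deg 91.1 frac xyz [-0.    -2.266  0.059] j6 -1.34
```

Request:
drive_tool:
  commands:
    - [[0,-0.08,0.003,0],[0,-0.146,0.004,0],[0,-0.146,0.004,0],[0,-0.146,0.004,0],[0,-0.146,0.004,0],[0,-0.146,0.004,0],[0,-0.146,0.004,0],[0,-0.146,0.004,0],[0,-0.146,0.004,0],[0,-0.146,0.004,0],[0,-0.146,0.004,0],[0,-0.146,0.004,0],[0,-0.146,0.004,0],[0,-0.146,0.004,0],[0,-0.146,0.004,0],[0,-0.142,0,0],[0,0,0,0],[0,0,0,0],[0,0,0,0]]

```text
time: 15.85
tool_pos: [0.4796, -0.3885, 0.207]
ee_rot: [2.158, 1.568, 2.178]
wrist_force: [1.3, 0.4, -0.8]
width: 0.0097
```

Request:
drive_tool:
  commands:
    - [[0.14,0,0,0],[0.14,0,0,0],[0.14,0,0,0],[0.06,0,0,0],[0.02,0,0,0],[0,0,0,0],[0,0,0,0],[0,0,0,0]]

```text
time: 16.65
tool_pos: [0.481, -0.3908, 0.0859]
ee_rot: [-0.767, 1.567, -0.748]
wrist_force: [0.8, -0.2, 0.2]
width: 0.0098
```

Lower the last 12 mm slowly.

Request:
drive_tool:
  commands:
    - [[0.016,0,0,0],[0.012,0,0,0],[0.008,0,0,0],[0.006,0,0,0],[0.003,0,0,0],[0,0,0,0]]

```text
time: 17.25
tool_pos: [0.4798, -0.3898, 0.0734]
ee_rot: [-2.879, 1.571, -2.859]
wrist_force: [-1.5, 1.5, 4.7]
width: 0.0097
```

Request:
drive_tool:
  commands:
    - [[-0.004,0,0,0],[0,0,0,0],[0,0,0,0],[0,0,0,0],[0,0,0,0],[-0.06,0,0,0],[-0.15,0,0,0],[-0.15,0,0,0],[-0.15,0,0,0],[0,0,0,0],[0,0,0,0]]
  grip: 0.7

```text
time: 18.35
tool_pos: [0.4805, -0.3905, 0.2033]
ee_rot: [-0.768, 1.566, -0.748]
wrist_force: [-0.1, -0.6, -0.3]
width: 0.0657
```

```bash
python3 - <<'E'
from h import *
s=imaging.snapshot("side"); cv2.imwrite("pics/side6.png",s["pixels"][:,:,::-1])
t=imaging.snapshot("top"); cv2.imwrite("pics/top6.png",t["pixels"][:,:,::-1])
for c in cakes(t,roi=(150,240,140,440)): print(*c)
for c in cakes(s,roi=(170,340,140,440)): print(*c)
to(.4437,-.247)
E
```

```text
[314.  167.5] 219 27.0 0.068 [ 0.6203 -0.1478  0.055 ]
[345.2 169.1] 216 26.8 0.068 [ 0.6133 -0.2487  0.055 ]
[276.6 172.5] 139 21.6 0.056 [ 0.6082 -0.0267  0.044 ]
[391.5 177. ] 48 12.3 0.097 [ 0.5844 -0.3977  0.055 ]
[310.1 216.8] 138 21.4 0.056 [ 0.4615 -0.1313  0.044 ]
[345.9 221.4] 127 20.5 0.054 [ 0.4442 -0.2465  0.044 ]
[279.9 190.1] 59 12.6 0.051 [ 0.6013 -0.0342  0.044 ]
[310.2 207.6] 53 10.5 0.224 [ 0.626  -0.1631  0.055 ]
[247.9 220.9] 77 12.8 0.052 [ 0.4558 -0.1376  0.044 ]
[315.4 225.7] 61 10.2 0.227 [ 0.5966 -0.2388  0.055 ]
[327.9 232.4] 50 9.6 0.206 [ 0.6101 -0.2748  0.055 ]
[260.  249.4] 82 12.0 0.051 [ 0.4369 -0.2542  0.044 ]
[345.8 254.6] 178 16.3 0.095 [ 0.6021 -0.362   0.055 ]
[306.5 268.7] 191 16.2 0.094 [ 0.4967 -0.3664  0.055 ]
[349.3 276.7] 63 9.8 0.046 [ 0.5757 -0.4158  0.044 ]
[398.  294.9] 87 10.0 0.091 [ 0.6268 -0.5084  0.055 ]
[311.2 291.7] 69 9.8 0.046 [ 0.4774 -0.4206  0.044 ]
pos [ 0.4795 -0.3895  0.1997] w 0.0661 F [ 0.  -0.4 -0.3] jaw deg 91.1 frac xyz [ 0.001  0.573 -0.132] j6 -2.36
```

View pics/side6.png

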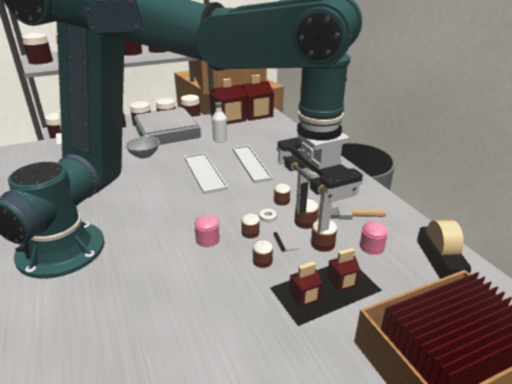

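Request:
drive_tool:
  commands:
    - [[0,0,0,0.0224],[0,0,0,0.0224],[0,0,0,0.0224],[0,0,0,0.0224],[0,0,0,0.0224],[0,0,0,0.0224],[0,0,0,0.0224],[0,0,0,0.0224],[0,0,0,0.0224],[0,0,0,0.0224],[0,0,0,0.0224],[0,0,0,0.0224],[0,0,0,0],[0,0,0,0],[0,0,0,0]]

```text
time: 19.95
tool_pos: [0.4796, -0.3897, 0.1998]
ee_rot: [-2.297, 1.569, 2.319]
wrist_force: [-0.5, -0.3, 0.9]
width: 0.0659
```

```bash
python3 - <<'E'
from h import *
to(.4437,-.247,.12)
E
```

```text
pos [ 0.4796 -0.3897  0.1998] w 0.0659 F [-0.5 -0.3  0.9] jaw deg -5.5 frac xyz [ 0.32  -0.198 -0.554] j6 -0.68
```

Request:
drive_tool:
  commands:
    - [[0,-0.04,-0.11,0],[0,-0.04,-0.111,0],[0,-0.04,-0.111,0],[0,-0.04,-0.111,0],[0,-0.038,-0.111,0],[0.1,0,0,0],[0.1,0,0,0],[0.1,0,0,0],[0,0,0,0],[0,0,0,0]]

```text
time: 20.95
tool_pos: [0.4441, -0.2471, 0.1258]
ee_rot: [-2.212, 1.57, 2.403]
wrist_force: [-0.3, -0.4, 1.2]
width: 0.0658
```

```bash
python3 - <<'E'
from h import *
s=imaging.snapshot("wrist"); cv2.imwrite("pics/wrist7.png",s["pixels"][:,:,::-1]); np.savez("wrist7.npz",**s)
for c in cakes(s,roi=(0,300,0,512)): print(*c)
to(.4437,-.247,.014)
E
```

```text
[482.1  52.5] 4594 27.0 0.068 [ 0.6186 -0.1493  0.055 ]
[267.2  51.5] 2724 21.8 0.055 [ 0.4626 -0.1316  0.044 ]
[468.1 187.4] 3894 27.7 0.067 [ 0.6164 -0.2513  0.055 ]
[259.  198.5] 1461 18.1 0.054 [ 0.4453 -0.2473  0.044 ]
pos [ 0.4448 -0.2476  0.1269] w 0.066 F [ 1.2 -0.7 -0.4] jaw deg -5.6 frac xyz [ 0.452 -0.005 -0.002] j6 -0.52
```

View pics/wrist7.png

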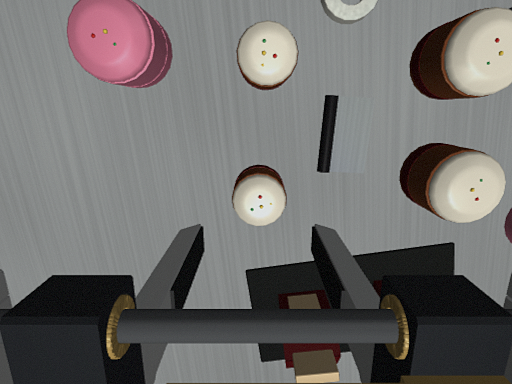

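Request:
drive_tool:
  commands:
    - [[0.1,-0.004,-0.002,0],[0.1,0,0,0],[0.1,0,0,0],[0.08,0,0,0],[0.04,0,0,0],[0.02,0,0,0],[0.008,0,0,0],[0,0,0,0],[0,0,0,0]]

```text
time: 21.9
tool_pos: [0.4441, -0.2472, 0.0149]
ee_rot: [1.088, 1.569, -0.581]
wrist_force: [-0.6, -0.2, -0.6]
width: 0.0658
```

Request:
drive_tool:
  commands:
    - [[0,0,0,0],[0,0,0,0],[0,0,0,0],[0,0,0,0],[0,0,0,0],[0,0,0,0]]
  grip: 0.53

```text
time: 22.5
tool_pos: [0.4439, -0.2468, 0.0141]
ee_rot: [1.319, 1.569, -0.35]
wrist_force: [1.1, -0.8, 1.0]
width: 0.0499
```

Request:
drive_tool:
  commands:
    - [[0,0,0,0],[0,0,0,0],[0,0,0,0],[0,0,0,0]]
  grip: 0.5

```text
time: 22.9
tool_pos: [0.4437, -0.2468, 0.014]
ee_rot: [1.312, 1.57, -0.357]
wrist_force: [2.7, 0.4, 1.7]
width: 0.0476
```

Request:
drive_tool:
  commands:
    - [[-0.01,0,0,0],[-0.015,0,0,0],[-0.02,0,0,0],[0,0,0,0]]

```text
time: 23.3
tool_pos: [0.4435, -0.2468, 0.0256]
ee_rot: [0.925, 1.57, -0.744]
wrist_force: [-0.6, -0.5, -0.4]
width: 0.0478
```

```bash
python3 - <<'E'
from h import *
F=[]
for i in range(3):
    s=imaging.snapshot("side"); F.append(robot.get_obs()["wrist_force"]); 
print(np.mean(F,0).round(2))
cv2.imwrite("pics/side8.png",cv2.resize(s["pixels"][190:300,200:340,::-1],None,fx=5,fy=5,interpolation=cv2.INTER_CUBIC))
to(.4437,-.247,.014)
E
```

```text
[ 0.08  0.39 -1.02]
pos [ 0.4431 -0.2466  0.0249] w 0.0474 F [ 0.3  0.4 -1.3] jaw deg -5.6 frac xyz [0.043 0.002 0.002] j6 -0.52
```

View pics/side8.png

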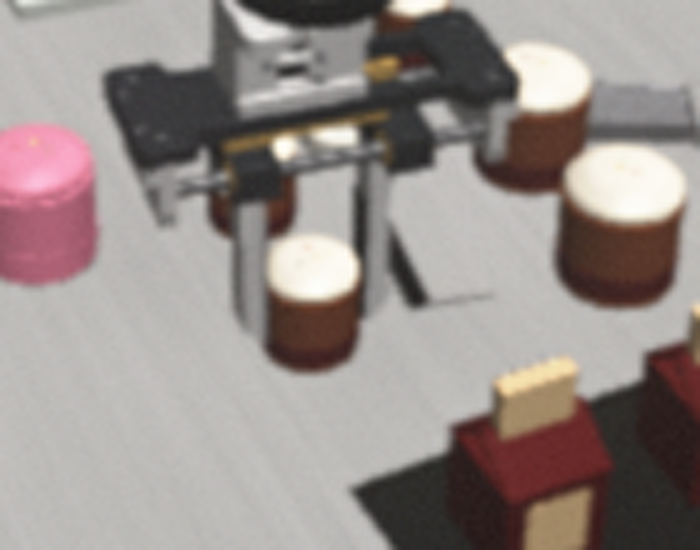

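Request:
drive_tool:
  commands:
    - [[-0.03,0,0,0],[-0.06,0,0,0],[-0.09,0,0,0],[-0.09,0,0,0],[-0.06,0,0,0],[-0.03,0,0,0],[0,0,0,0]]

```text
time: 24.15
tool_pos: [0.444, -0.2471, 0.1164]
ee_rot: [1.087, 1.568, -0.582]
wrist_force: [0.1, -0.5, -0.2]
width: 0.0473
```

```bash
python3 - <<'E'
from h import *
to(.6286,.2937)
E
```

```text
pos [ 0.444  -0.2471  0.1164] w 0.0473 F [ 0.1 -0.5 -0.2] jaw deg -5.6 frac xyz [-2.000e-03  5.220e-01 -2.225e+00] j6 -0.52
```

Request:
drive_tool:
  commands:
    - [[0,0.009,-0.04,0],[0,0.019,-0.08,0],[0,0.029,-0.124,0],[0,0.029,-0.124,0],[0,0.029,-0.124,0],[0,0.029,-0.124,0],[0,0.029,-0.124,0],[0,0.029,-0.124,0],[0,0.029,-0.124,0],[0,0.029,-0.124,0],[0,0.029,-0.124,0],[0,0.029,-0.124,0],[0,0.029,-0.124,0],[0,0.029,-0.124,0],[0,0.029,-0.124,0],[0,0.029,-0.124,0],[0,0.029,-0.124,0],[0,0.029,-0.124,0],[0,0.019,-0.08,0],[0,0.009,-0.04,0]]

```text
time: 26.15
tool_pos: [0.6261, 0.2962, 0.1126]
ee_rot: [-1.303, 1.567, -2.97]
wrist_force: [-0.5, -0.7, -1.9]
width: 0.0477
```

Request:
drive_tool:
  commands:
    - [[0,0,0,0],[0.05,0,0,0],[0.08,0,0,0],[0.08,0,0,0],[0.04,0,0,0],[0,0,0,0],[0,0,0,0]]

```text
time: 26.85
tool_pos: [0.6274, 0.2933, 0.0528]
ee_rot: [1.785, 1.571, 0.115]
wrist_force: [0.4, 0.2, -0.6]
width: 0.0478
```

```bash
python3 - <<'E'
from h import *
s=imaging.snapshot("wrist"); cv2.imwrite("pics/wrist9.png",s["pixels"][:,:,::-1]); np.savez("wrist9.npz",**s)
for c in cakes(s,roi=(0,300,180,330)): print(*c)
to(.6286,.2937,.020)
E
```

```text
[257.  259.8] 3578 16.7 0.092 [0.6254 0.2783 0.055 ]
pos [0.628  0.2937 0.0537] w 0.0477 F [-0.9 -0.2 -1.3] jaw deg -5.7 frac xyz [ 0.135  0.002 -0.   ] j6 0.45
```

View pics/wrist9.png

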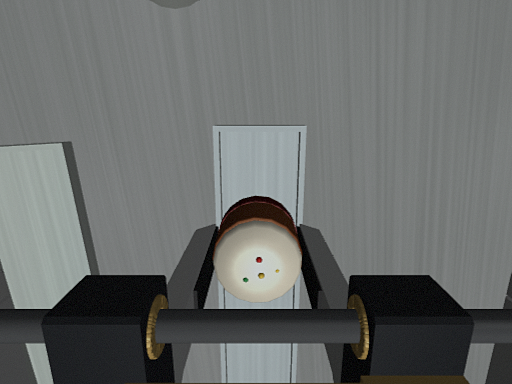

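Request:
drive_tool:
  commands:
    - [[0.04,0.006,0,0],[0.04,0,0,0],[0.03,0,0,0],[0.01,0,0,0],[0.008,0,0,0],[0,0,0,0],[0,0,0,0]]

```text
time: 27.6
tool_pos: [0.629, 0.2939, 0.0209]
ee_rot: [2.126, 1.57, 0.457]
wrist_force: [-1.1, -1.2, -0.9]
width: 0.0473
```

Request:
drive_tool:
  commands:
    - [[0.004,0,0,0],[0.003,0,0,0],[0.002,0,0,0],[0.002,0,0,0],[0,0,0,0]]

```text
time: 28.1
tool_pos: [0.6289, 0.2938, 0.0181]
ee_rot: [2.199, 1.57, 0.53]
wrist_force: [-0.3, -0.4, -0.6]
width: 0.0474
```

```bash
python3 - <<'E'
from h import *
F=[]
for i in range(4):
    s=imaging.snapshot("side"); F.append(robot.get_obs()["wrist_force"])
print(np.mean(F,0).round(2)); to(.6286,.2937,.018)
E
```

```text
[-0.46 -0.15  0.76]
pos [0.6288 0.2938 0.0181] w 0.0478 F [-0.4  0.4  1.4] jaw deg -5.6 frac xyz [ 0.    -0.001  0.   ] j6 0.45
```

Request:
drive_tool:
  commands:
    - [[0,0,0,0],[0,0,0,0],[0,0,0,0],[0,0,0,0],[0,0,0,0],[-0.04,0,0,0],[-0.08,0,0,0],[-0.1,0,0,0],[-0.1,0,0,0],[-0.1,0,0,0],[0,0,0,0],[0,0,0,0]]
  grip: 0.65

```text
time: 29.5
tool_pos: [0.6292, 0.2939, 0.1236]
ee_rot: [2.05, 1.569, 0.381]
wrist_force: [-0.2, -0.6, -0.2]
width: 0.0616
```

```bash
python3 - <<'E'
from h import *
s=imaging.snapshot("wrist"); cv2.imwrite("pics/wrist10.png",s["pixels"][:,:,::-1])
t=imaging.snapshot("top"); cv2.imwrite("pics/top10.png",t["pixels"][:,:,::-1])
for c in cakes(t,roi=(150,240,140,440)): print(*c)
to(.461,-.132)
E
```

```text
[314.  167.6] 225 27.3 0.067 [ 0.6201 -0.1476  0.055 ]
[344.8 169.2] 216 26.8 0.067 [ 0.6129 -0.2475  0.055 ]
[276.5 172.5] 144 22.0 0.055 [ 0.6083 -0.0262  0.044 ]
[391.5 177. ] 48 12.3 0.097 [ 0.5844 -0.3977  0.055 ]
[394.8 209.2] 56 13.3 0.097 [ 0.4799 -0.403   0.055 ]
[310.2 216.7] 143 21.7 0.054 [ 0.4616 -0.1315  0.044 ]
pos [0.6279 0.2934 0.1207] w 0.0614 F [ 0.  -0.2  0.2] jaw deg -5.6 frac xyz [ 0.004 -0.497  1.759] j6 0.45
```

View pics/wrist10.png

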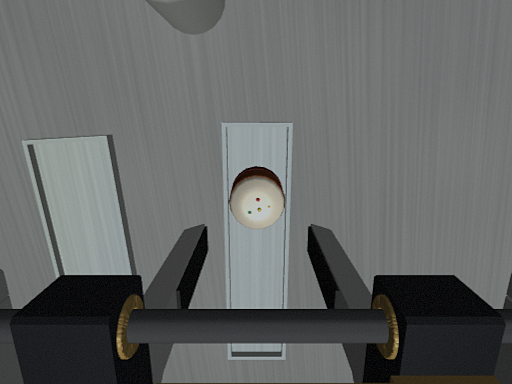

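View pics/top10.png

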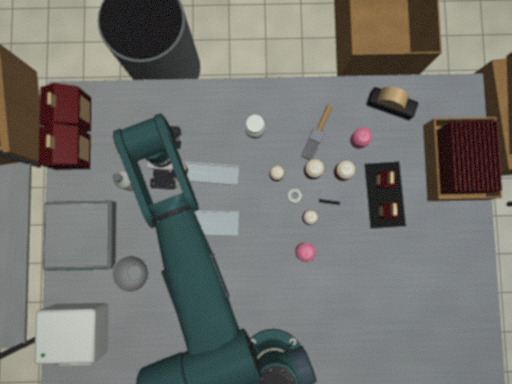

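Request:
drive_tool:
  commands:
    - [[0,-0.02,0.07,0],[0,-0.041,0.145,0],[0,-0.041,0.145,0],[0,-0.041,0.145,0],[0,-0.041,0.145,0],[0,-0.041,0.145,0],[0,-0.041,0.145,0],[0,-0.041,0.145,0],[0,-0.041,0.145,0],[0,-0.041,0.145,0],[0,-0.041,0.145,0],[0,-0.041,0.145,0],[0,-0.026,0.094,0],[0,0,0,0],[0,0,0,0],[0,0,0,0]]
  grip: 0.7

```text
time: 31.2
tool_pos: [0.4619, -0.1305, 0.1219]
ee_rot: [-2.299, 1.569, 2.316]
wrist_force: [-0.3, 0.5, 0.8]
width: 0.0661
```

```bash
python3 - <<'E'
from h import *
s=imaging.snapshot("wrist"); cv2.imwrite("pics/wrist11.png",s["pixels"][:,:,::-1]); np.savez("wrist11.npz",**s)
for c in cakes(s,roi=(0,300,0,512)): print(*c)
to(.461,-.132,.014)
E
```

```text
[443.3  49.4] 2975 22.4 0.055 [ 0.6117 -0.0269  0.044 ]
[456.7 208.6] 3751 27.2 0.067 [ 0.6236 -0.1505  0.055 ]
[258.8 201.4] 1498 18.1 0.054 [ 0.4626 -0.1321  0.044 ]
pos [ 0.462  -0.1305  0.1221] w 0.0656 F [ 0.3 -0.6  0.7] jaw deg -5.6 frac xyz [ 0.432 -0.003  0.007] j6 -0.3
```

View pics/wrist11.png

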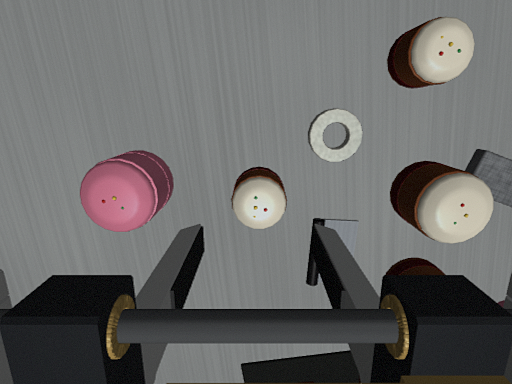

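```bash
python3 - <<'E'
from h import *
s=dict(np.load("wrist11.npz")); print(ray(s,315,219,.01),ray(s,357,221,.003),ray(s,310,284,.01))
s=dict(np.load("wrist7.npz")); print([ray(s,*p,.01).round(3) for p in [(325,96),(337,96),(318,171),(329,172)]],ray(s,368,100,.003))
s=dict(np.load("wrist11.npz")); print("roll",ray(s,309,135,.014),ray(s,335,160,.014))
E
```

```text
[ 0.51474183 -0.16534626  0.01      ] [ 0.55765326 -0.17416607  0.003     ] [ 0.50611648 -0.23631493  0.01      ]
[array([ 0.512, -0.168,  0.01 ]), array([ 0.523, -0.169,  0.01 ]), array([ 0.503, -0.235,  0.01 ]), array([ 0.513, -0.237,  0.01 ])] [ 0.55280303 -0.17518368  0.003     ]
roll [ 0.5126252  -0.08343413  0.014     ] [ 0.53512591 -0.10831366  0.014     ]
```

Request:
drive_tool:
  commands:
    - [[0.1,-0.002,0.006,0],[0.1,0,0,0],[0.1,0,0,0],[0.07,0,0,0],[0.035,0,0,0],[0.019,0,0,0],[0.008,0,0,0],[0,0,0,0],[0,0,0,0]]
  grip: 0.66

```text
time: 32.15
tool_pos: [0.4621, -0.1333, 0.0157]
ee_rot: [1.347, 1.569, -0.323]
wrist_force: [0.4, 0.3, 0.3]
width: 0.0618
```

Request:
drive_tool:
  commands:
    - [[0,0,0,0],[0,0,0,0],[0,0,0,0],[0,0,0,0],[0,0,0,0],[0,0,0,0]]
  grip: 0.53

```text
time: 32.75
tool_pos: [0.4618, -0.1333, 0.015]
ee_rot: [1.434, 1.57, -0.236]
wrist_force: [1.0, 0.3, 1.0]
width: 0.0496
```

Request:
drive_tool:
  commands:
    - [[0,0,0,0],[0,0,0,0],[0,0,0,0],[0,0,0,0]]
  grip: 0.5

```text
time: 33.15
tool_pos: [0.4617, -0.1332, 0.015]
ee_rot: [1.444, 1.57, -0.226]
wrist_force: [2.4, -0.4, 2.3]
width: 0.0471
```

Request:
drive_tool:
  commands:
    - [[-0.01,0,0,0],[-0.02,0,0,0],[-0.04,0,0,0],[-0.08,0,0,0],[-0.1,0,0,0],[-0.08,0,0,0],[-0.05,0,0,0],[-0.03,0,0,0],[0,0,0,0],[0,0,0,0]]

```text
time: 34.15
tool_pos: [0.4608, -0.1329, 0.1164]
ee_rot: [-1.924, 1.569, 2.69]
wrist_force: [0.2, 1.1, -1.3]
width: 0.0476
```

```bash
python3 - <<'E'
from h import *
s=imaging.snapshot("wrist"); cv2.imwrite("pics/wrist12.png",s["pixels"][:,:,::-1])
to(.622+.0015,.229)
E
```

```text
pos [ 0.4606 -0.1328  0.116 ] w 0.0475 F [-0.6 -0.1  0. ] jaw deg -5.6 frac xyz [ 0.     0.506 -1.504] j6 -0.3
```

View pics/wrist12.png

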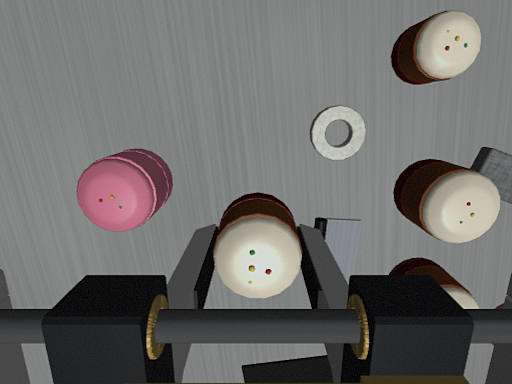

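Request:
drive_tool:
  commands:
    - [[0,0.013,-0.04,0],[0,0.027,-0.08,0],[0,0.039,-0.116,0],[0,0.039,-0.116,0],[0,0.039,-0.116,0],[0,0.039,-0.116,0],[0,0.039,-0.116,0],[0,0.039,-0.116,0],[0,0.039,-0.116,0],[0,0.039,-0.116,0],[0,0.039,-0.116,0],[0,0.039,-0.116,0],[0,0.039,-0.116,0],[0,0.024,-0.07,0],[0,0.013,-0.038,0],[0,0,0,0],[0,0,0,0],[0.06,0,0,0],[0.06,0,0,0],[0,0,0,0]]

```text
time: 36.2
tool_pos: [0.6216, 0.2272, 0.0827]
ee_rot: [-1.204, 1.563, -2.874]
wrist_force: [-0.6, -0.1, -0.8]
width: 0.0475
```

```bash
python3 - <<'E'
from h import *
s=imaging.snapshot("wrist"); cv2.imwrite("pics/wrist13.png",s["pixels"][:,:,::-1])
to(.622+.0015,.229,.022)
E
```

```text
pos [0.6224 0.2275 0.0842] w 0.0477 F [0.6 0.1 0.3] jaw deg -5.7 frac xyz [ 0.249  0.005 -0.007] j6 0.36
```

View pics/wrist13.png

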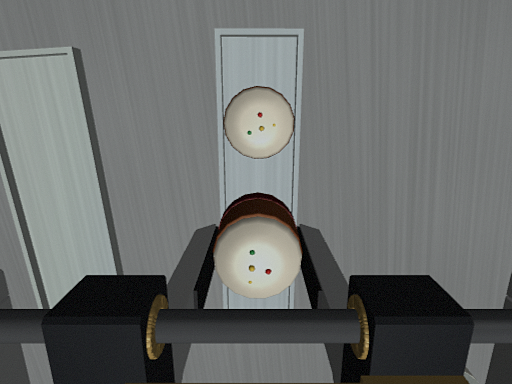

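Request:
drive_tool:
  commands:
    - [[0.04,0.005,-0.006,0],[0.07,0,0,0],[0.07,0,0,0],[0.04,0,0,0],[0.02,0,0,0],[0.006,0,0,0],[0,0,0,0],[0,0,0,0]]

```text
time: 37.05
tool_pos: [0.6263, 0.2302, 0.0269]
ee_rot: [1.982, 1.569, 0.313]
wrist_force: [-0.4, 0.5, -0.2]
width: 0.0477
```

Request:
drive_tool:
  commands:
    - [[0,-0.009,0,0],[0.01,0,0,0],[0.008,0,0,0],[0.004,0,0,0],[0,0,0,0],[0,0,0,0]]

```text
time: 37.65
tool_pos: [0.6233, 0.2302, 0.0201]
ee_rot: [-1.76, 1.571, 2.854]
wrist_force: [0.2, -0.3, 0.4]
width: 0.0474
```

```bash
python3 - <<'E'
from h import *
s=imaging.snapshot("wrist"); cv2.imwrite("pics/wrist14.png",s["pixels"][:,:,::-1])
to(.622+.0015,.229,.019)
E
```

```text
pos [0.6233 0.2302 0.0202] w 0.0476 F [ 0.3 -0.2 -0.7] jaw deg -5.6 frac xyz [0.005 0.001 0.005] j6 0.37
```

View pics/wrist14.png

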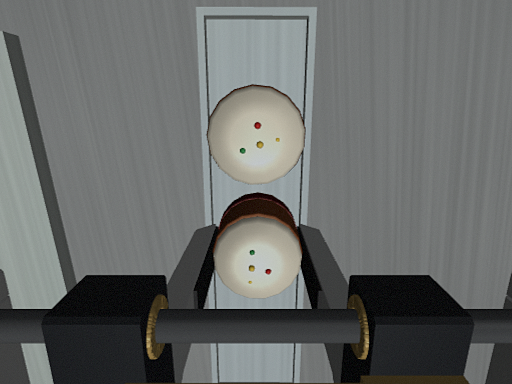

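Request:
drive_tool:
  commands:
    - [[0.003,0,0,0],[0.002,0,0,0],[0.002,0,0,0],[0,0,0,0],[0,0,0,0]]

```text
time: 38.2
tool_pos: [0.6234, 0.2303, 0.0191]
ee_rot: [2.032, 1.57, 0.363]
wrist_force: [-1.4, -0.2, 2.4]
width: 0.0478
```

Contact (commanded slightly below, +2.4 N). Release.

Request:
drive_tool:
  commands:
    - [[0,0,0,0],[0,0,0,0],[0,0,0,0],[0,0,0,0],[0,0,0,0],[-0.04,0,0,0],[-0.08,0,0,0],[-0.1,0,0,0],[-0.1,0,0,0],[-0.1,0,0,0],[0,0,0,0],[0,0,0,0]]
  grip: 0.65

```text
time: 39.4
tool_pos: [0.6236, 0.2303, 0.1242]
ee_rot: [1.966, 1.569, 0.296]
wrist_force: [-0.2, 0.2, -0.6]
width: 0.0609
```

```bash
python3 - <<'E'
from h import *
t=imaging.snapshot("top")
for c in cakes(t,roi=(150,240,140,440)): print(*c)
to(.608,-.0268)
E
```

```text
[314.  167.7] 222 27.1 0.068 [ 0.6199 -0.1476  0.055 ]
[345.  169.1] 214 26.6 0.068 [ 0.6132 -0.248   0.055 ]
[276.5 172.5] 146 22.2 0.055 [ 0.6082 -0.0263  0.044 ]
[391.5 177. ] 48 12.3 0.096 [ 0.5844 -0.3977  0.055 ]
[394.7 209.2] 55 13.1 0.097 [ 0.4799 -0.4028  0.055 ]
pos [0.6228 0.2301 0.1226] w 0.061 F [ 0.9  0.2 -0.4] jaw deg -5.6 frac xyz [0.    0.042 1.028] j6 0.37
```

Request:
drive_tool:
  commands:
    - [[0,0.004,0.06,0],[0,0.006,0.14,0],[0,0.006,0.14,0],[0,0.006,0.14,0],[0,0.006,0.14,0],[0,0.006,0.14,0],[0,0.006,0.14,0],[0,0.006,0.128,0],[0,0,0,0],[0,0,0,0],[0,0,0,0]]
  grip: 0.7

```text
time: 40.55
tool_pos: [0.6089, -0.0261, 0.1225]
ee_rot: [-1.888, 1.569, 2.726]
wrist_force: [-0.4, 1.3, -0.5]
width: 0.0657
```

```bash
python3 - <<'E'
from h import *
s=imaging.snapshot("wrist"); cv2.imwrite("pics/wrist15.png",s["pixels"][:,:,::-1]); np.savez("wrist15.npz",**s)
for c in cakes(s,roi=(0,300,150,380)): print(*c)
to(.608,-.0268,.014)
E
```

```text
[259.4 199.8] 1482 18.0 0.054 [ 0.6102 -0.0266  0.044 ]
pos [ 0.6091 -0.0258  0.1228] w 0.0656 F [-0.7 -0.6 -0.2] jaw deg -5.6 frac xyz [ 0.435 -0.003  0.005] j6 -0.04
```

View pics/wrist15.png

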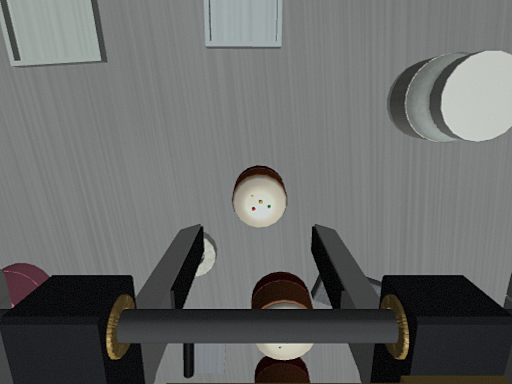

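Request:
drive_tool:
  commands:
    - [[0.1,0,0.004,0],[0.1,0,0,0],[0.1,0,0,0],[0.07,0,0,0],[0.035,0,0,0],[0.019,0,0,0],[0.01,0,0,0],[0,0,0,0],[0,0,0,0]]
  grip: 0.7

```text
time: 41.5
tool_pos: [0.6102, -0.0277, 0.0161]
ee_rot: [1.564, 1.569, -0.105]
wrist_force: [-0.0, -0.1, 1.0]
width: 0.0658
```

Request:
drive_tool:
  commands:
    - [[0,0,0,0],[0,0,0,0],[0,0,0,0],[0,0,0,0],[0,0,0,0],[0,0,0,0]]
  grip: 0.53

```text
time: 42.1
tool_pos: [0.6094, -0.0276, 0.0149]
ee_rot: [-2.757, 1.571, 1.857]
wrist_force: [-0.1, 0.1, 0.6]
width: 0.0499
```

Request:
drive_tool:
  commands:
    - [[0,0,0,0],[0,0,0,0],[0,0,0,0],[0,0,0,0]]
  grip: 0.5

```text
time: 42.5
tool_pos: [0.6095, -0.0276, 0.015]
ee_rot: [1.976, 1.571, 0.307]
wrist_force: [0.5, 0.5, -0.3]
width: 0.0477
```

Request:
drive_tool:
  commands:
    - [[-0.01,0,0,0],[-0.02,0,0,0],[-0.04,0,0,0],[-0.08,0,0,0],[-0.1,0,0,0],[-0.08,0,0,0],[-0.05,0,0,0],[-0.03,0,0,0],[0,0,0,0],[0,0,0,0]]

```text
time: 43.5
tool_pos: [0.6089, -0.0276, 0.1166]
ee_rot: [-1.639, 1.569, 2.975]
wrist_force: [-0.2, -0.6, -1.1]
width: 0.0476
```

```bash
python3 - <<'E'
from h import *
s=imaging.snapshot("wrist"); cv2.imwrite("pics/wrist16.png",s["pixels"][:,:,::-1])
to(.6154+.0015,.1643)
E
```

```text
pos [ 0.6086 -0.0275  0.1161] w 0.0477 F [-0.1 -0.4 -1.1] jaw deg -5.6 frac xyz [ 0.    -0.042 -0.767] j6 -0.04
```

View pics/wrist16.png

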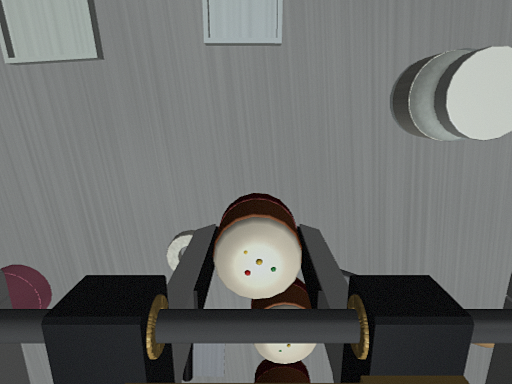

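Held. Carry to the third slot.

Request:
drive_tool:
  commands:
    - [[0,-0.003,-0.04,0],[0,-0.004,-0.08,0],[0,-0.007,-0.116,0],[0,-0.007,-0.116,0],[0,-0.007,-0.116,0],[0,-0.007,-0.116,0],[0,-0.004,-0.103,0],[0,-0.003,-0.05,0],[0,0,-0.03,0],[0,0,0,0],[0.04,0,0,0],[0.08,0,0,0],[0.08,0,0,0],[0.04,0,0,0],[0,0,0,0],[0,0,0,0]]

```text
time: 45.15
tool_pos: [0.6181, 0.1637, 0.0577]
ee_rot: [1.763, 1.57, 0.093]
wrist_force: [0.1, 0.1, -0.7]
width: 0.0474
```

```bash
python3 - <<'E'
from h import *
s=imaging.snapshot("wrist"); cv2.imwrite("pics/wrist17.png",s["pixels"][:,:,::-1])
to(.6154+.0015,.1643,.021)
E
```

```text
pos [0.6185 0.1639 0.0585] w 0.0476 F [-0.   0.2 -0.6] jaw deg -5.7 frac xyz [ 0.15  -0.007 -0.001] j6 0.27
```

View pics/wrist17.png

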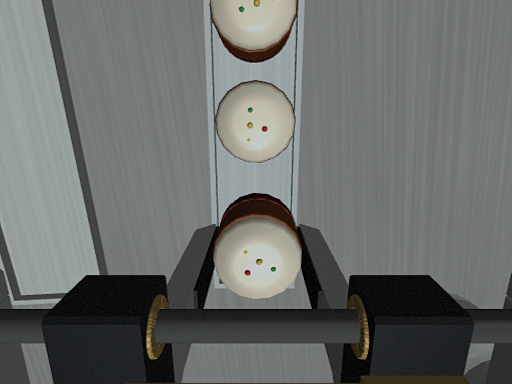

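Request:
drive_tool:
  commands:
    - [[0.03,-0.007,0,0],[0.06,0,0,0],[0.04,0,0,0],[0.014,0,0,0],[0.006,0,0,0],[0,0,0,0],[0,0,0,0]]

```text
time: 45.9
tool_pos: [0.6164, 0.1645, 0.0203]
ee_rot: [1.931, 1.57, 0.262]
wrist_force: [0.3, 0.6, -0.7]
width: 0.0477
```

Request:
drive_tool:
  commands:
    - [[0.003,0,0,0],[0.002,0,0,0],[0.002,0,0,0],[0,0,0,0],[0,0,0,0]]

```text
time: 46.4
tool_pos: [0.6163, 0.1644, 0.019]
ee_rot: [1.895, 1.57, 0.226]
wrist_force: [-0.6, 0.4, 2.7]
width: 0.0478
```

```bash
python3 - <<'E'
from h import *
s=imaging.snapshot("wrist"); cv2.imwrite("pics/wrist18.png",s["pixels"][:,:,::-1])
to(.6154+.0015,.1643,.019)
E
```

```text
pos [0.6163 0.1644 0.0189] w 0.0475 F [-1.1 -0.8  2.6] jaw deg -5.6 frac xyz [-0.     0.003  0.   ] j6 0.27
```

View pics/wrist18.png

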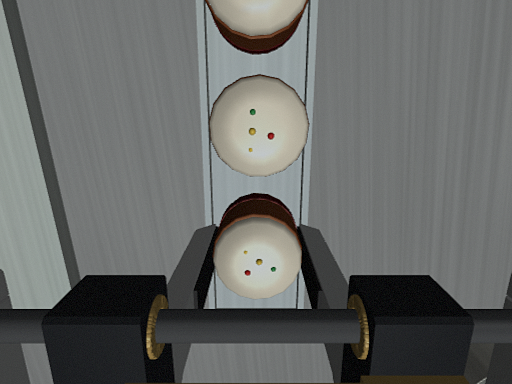

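Request:
drive_tool:
  commands:
    - [[0,0,0,0],[0,0,0,0],[0,0,0,0],[0,0,0,0],[0,0,0,0],[-0.04,0,0,0],[-0.08,0,0,0],[-0.1,0,0,0],[-0.1,0,0,0],[-0.1,0,0,0],[-0.1,0,0,0],[0,0,0,-0.0094],[0,0,0,0]]
  grip: 0.65

```text
time: 47.75
tool_pos: [0.6168, 0.1645, 0.1506]
ee_rot: [1.797, 1.567, 0.187]
wrist_force: [0.2, 0.2, -0.1]
width: 0.0612
```

```bash
python3 - <<'E'
from h import *
t=imaging.snapshot("top"); cv2.imwrite("pics/top19.png",t["pixels"][:,:,::-1])
for c in cakes(t,roi=(150,240,140,440)): print(*c)
to(.6125,-.249)
E
```

```text
[314.1 167.6] 226 27.4 0.067 [ 0.6202 -0.1479  0.055 ]
[345.1 169.2] 215 26.7 0.068 [ 0.6129 -0.2483  0.055 ]
[174.8 169.4] 47 12.6 0.058 [0.625  0.3058 0.044 ]
[194.5 171.3] 64 14.6 0.058 [0.6173 0.2415 0.044 ]
[391.5 177.1] 47 12.2 0.096 [ 0.5841 -0.3976  0.055 ]
[394.8 209.2] 56 13.3 0.097 [ 0.4799 -0.403   0.055 ]
pos [0.6162 0.1644 0.1492] w 0.0611 F [0.5 0.5 0.3] jaw deg -2.3 frac xyz [-1.000e-03  5.200e-02  1.653e+00] j6 0.21
```

Request:
drive_tool:
  commands:
    - [[0,0.002,0.07,0],[0,0.005,0.145,0],[0,0.005,0.145,0],[0,0.005,0.145,0],[0,0.005,0.145,0],[0,0.005,0.145,0],[0,0.005,0.145,0],[0,0.005,0.145,0],[0,0.005,0.145,0],[0,0.005,0.145,0],[0,0.005,0.145,0],[0,0,0.133,0],[0,0,0,0],[0,0,0,0],[0,0,0,0]]
  grip: 0.85

```text
time: 49.3
tool_pos: [0.6123, -0.2484, 0.1477]
ee_rot: [-2.361, 1.569, 2.313]
wrist_force: [-0.6, 0.2, -0.1]
width: 0.0799
```

```bash
python3 - <<'E'
from h import *
s=imaging.snapshot("wrist"); cv2.imwrite("pics/wrist20.png",s["pixels"][:,:,::-1]); np.savez("wrist20.npz",**s)
for c in cakes(s,roi=(0,300,150,380)): print(*c)
to(.6125,-.249,.018)
E
```

```text
[263.9  75.2] 4051 28.2 0.067 [ 0.6211 -0.1479  0.055 ]
[260.2 195.5] 2287 23.4 0.066 [ 0.6144 -0.2488  0.055 ]
pos [ 0.6125 -0.248   0.1479] w 0.08 F [-0.3 -0.2  0.1] jaw deg -2.2 frac xyz [0.52  0.    0.004] j6 -0.43
```

View pics/wrist20.png

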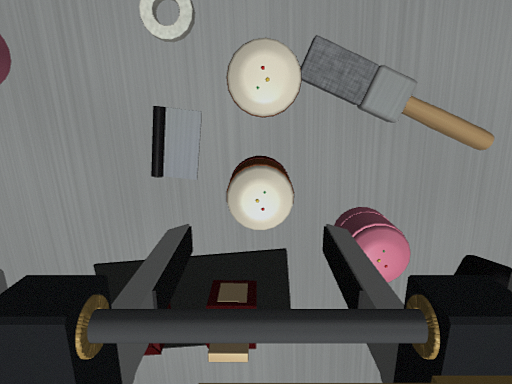

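Request:
drive_tool:
  commands:
    - [[0.12,0.003,0.003,0],[0.12,0,0,0],[0.12,0,0,0],[0.09,0,0,0],[0.04,0,0,0],[0.02,0,0,0],[0.01,0,0,0],[0,0,0,0],[0,0,0,0]]

```text
time: 50.25
tool_pos: [0.6144, -0.2502, 0.0198]
ee_rot: [1.161, 1.568, -0.449]
wrist_force: [0.6, -0.2, -0.3]
width: 0.0799
```

Request:
drive_tool:
  commands:
    - [[0,0,0,0],[0,0,0,0],[0,0,0,0],[0,0,0,0],[0,0,0,0],[0,0,0,0]]
  grip: 0.68

```text
time: 50.85
tool_pos: [0.6134, -0.2498, 0.0181]
ee_rot: [-2.487, 1.571, 2.186]
wrist_force: [0.2, 0.3, 0.2]
width: 0.0641
```

Request:
drive_tool:
  commands:
    - [[0,0,0,0],[0,0,0,0],[0,0,0,0],[0,0,0,0]]
  grip: 0.645

```text
time: 51.25
tool_pos: [0.6136, -0.2498, 0.0182]
ee_rot: [1.9, 1.571, 0.289]
wrist_force: [1.0, 0.5, 0.7]
width: 0.0616
```

Request:
drive_tool:
  commands:
    - [[-0.01,0,0,0],[-0.015,0,0,0],[-0.02,0,0,0],[0,0,0,0],[0,0,0,0]]

```text
time: 51.75
tool_pos: [0.6136, -0.2499, 0.0298]
ee_rot: [1.26, 1.57, -0.35]
wrist_force: [-0.5, -0.1, -1.4]
width: 0.0615
```

```bash
python3 - <<'E'
from h import *
F=[]
for i in range(4):
    s=imaging.snapshot("side"); F.append(robot.get_obs()["wrist_force"]); 
print(np.mean(F,0).round(2))
cv2.imwrite("pics/side21.png",cv2.resize(s["pixels"][170:280,260:400,::-1],None,fx=5,fy=5,interpolation=cv2.INTER_CUBIC))
to(.6125,-.249,.018)
E
```

```text
[-0.02 -0.2  -1.42]
pos [ 0.6133 -0.2497  0.0292] w 0.0615 F [-0.5  0.  -2.2] jaw deg -2.3 frac xyz [ 0.045 -0.003 -0.003] j6 -0.43
```

View pics/side21.png

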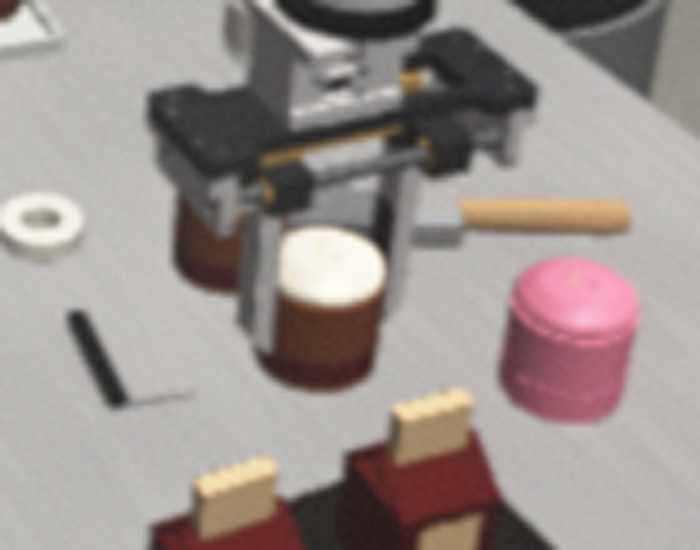

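Request:
drive_tool:
  commands:
    - [[-0.03,0,0,0],[-0.06,0,0,0],[-0.09,0,0,0],[-0.1,0,0,0],[-0.09,0,0,0],[-0.06,0,0,0],[-0.03,0,0,0],[0,0,0,0],[0,0,0,0]]

```text
time: 52.85
tool_pos: [0.613, -0.2496, 0.1434]
ee_rot: [-2.05, 1.569, 2.623]
wrist_force: [0.6, 0.8, -1.8]
width: 0.0613
```

```bash
python3 - <<'E'
from h import *
to(.4561,.2769)
E
```

```text
pos [ 0.613  -0.2496  0.1434] w 0.0613 F [ 0.6  0.8 -1.8] jaw deg -2.3 frac xyz [ 0.003 -0.71  -2.08 ] j6 -0.43
```

Request:
drive_tool:
  commands:
    - [[0,-0.014,-0.04,0],[0,-0.027,-0.08,0],[0,-0.039,-0.115,0],[0,-0.039,-0.115,0],[0,-0.039,-0.115,0],[0,-0.039,-0.115,0],[0,-0.039,-0.115,0],[0,-0.039,-0.115,0],[0,-0.039,-0.115,0],[0,-0.039,-0.115,0],[0,-0.039,-0.115,0],[0,-0.039,-0.115,0],[0,-0.039,-0.115,0],[0,-0.039,-0.115,0],[0,-0.039,-0.115,0],[0,-0.039,-0.115,0],[0,-0.04,-0.115,0],[0,-0.04,-0.115,0],[0,-0.028,-0.08,0],[0,-0.014,-0.04,0]]

```text
time: 54.85
tool_pos: [0.4548, 0.2783, 0.1433]
ee_rot: [-1.378, 1.568, -2.985]
wrist_force: [-0.2, 0.2, -2.1]
width: 0.0615
```

Request:
drive_tool:
  commands:
    - [[0,0,0,0],[0,0,0,0],[0.05,0,0,0],[0.1,0,0,0],[0.1,0,0,0],[0.05,0,0,0],[0,0,0,0],[0,0,0,0]]

```text
time: 55.65
tool_pos: [0.4573, 0.2764, 0.0698]
ee_rot: [2.052, 1.57, 0.441]
wrist_force: [-0.4, 0.1, -0.5]
width: 0.0618
```

```bash
python3 - <<'E'
from h import *
s=imaging.snapshot("wrist"); cv2.imwrite("pics/wrist22.png",s["pixels"][:,:,::-1])
to(.4561,.2769,.025)
E
```

```text
pos [0.4578 0.2768 0.0706] w 0.0617 F [ 0.2  0.2 -1.1] jaw deg -2.3 frac xyz [ 0.183 -0.007  0.   ] j6 0.48
```

View pics/wrist22.png

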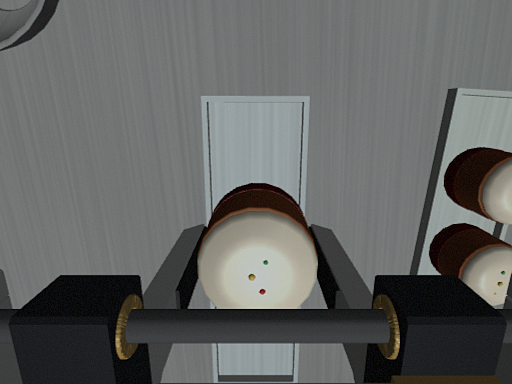

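Request:
drive_tool:
  commands:
    - [[0.04,-0.007,0,0],[0.06,0,0,0],[0.05,0,0,0],[0.02,0,0,0],[0.01,0,0,0],[0,0,0,0],[0,0,0,0]]

```text
time: 56.4
tool_pos: [0.4556, 0.277, 0.0251]
ee_rot: [2.108, 1.57, 0.498]
wrist_force: [-0.5, -1.1, -2.0]
width: 0.0616
```

Request:
drive_tool:
  commands:
    - [[0.006,0,0,0],[0.003,0,0,0],[0.002,0,0,0],[0.002,0,0,0],[0,0,0,0],[0,0,0,0]]

```text
time: 57.0
tool_pos: [0.4553, 0.2769, 0.0221]
ee_rot: [2.143, 1.57, 0.533]
wrist_force: [-2.8, -1.3, 5.9]
width: 0.0615
```

Request:
drive_tool:
  commands:
    - [[-0.001,0,0,0],[0,0,0,0],[0,0,0,0],[0,0,0,0],[0,0,0,0],[0,0,0,0],[-0.04,0,0,0],[-0.08,0,0,0],[-0.1,0,0,0],[-0.1,0,0,0],[-0.1,0,0,0],[-0.1,0,0,0],[0,0,0,0],[0,0,0,0]]
  grip: 0.8

```text
time: 58.4
tool_pos: [0.4553, 0.2769, 0.152]
ee_rot: [2.077, 1.569, 0.467]
wrist_force: [-0.3, -0.0, -1.0]
width: 0.0753
```

```bash
python3 - <<'E'
from h import *
s=imaging.snapshot("wrist"); cv2.imwrite("pics/wrist23.png",s["pixels"][:,:,::-1])
t=imaging.snapshot("top"); cv2.imwrite("pics/top23.png",t["pixels"][:,:,::-1])
for c in cakes(t,roi=(150,240,140,440)): print(*c)
to(.6195,-.148)
E
```

```text
[314.  167.6] 221 27.1 0.068 [ 0.6202 -0.1477  0.055 ]
[178.8 168.5] 153 22.6 0.06 [0.6279 0.2925 0.044 ]
[197.8 169.8] 153 22.6 0.06 [0.6222 0.2305 0.044 ]
[217.9 171.6] 147 22.2 0.059 [0.6149 0.165  0.044 ]
[391.5 177. ] 47 12.2 0.097 [ 0.5845 -0.3978  0.055 ]
[394.7 209.2] 54 13.0 0.097 [ 0.4797 -0.4028  0.055 ]
[187.4 219.7] 123 19.9 0.071 [0.4597 0.2636 0.055 ]
pos [0.4542 0.2764 0.1498] w 0.0753 F [ 0.3 -0.4 -0.9] jaw deg -2.3 frac xyz [0.    0.727 1.67 ] j6 0.48
```

View pics/wrist23.png

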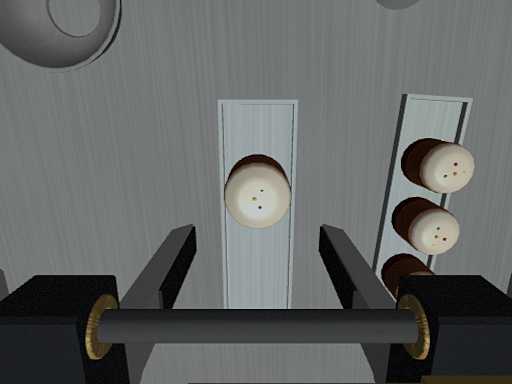

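Request:
drive_tool:
  commands:
    - [[-0.02,0,0,-0.021],[0,0,0,-0.021],[0,0,0,-0.021],[0,0,0,-0.021],[0,0,0,-0.021],[0,0,0,-0.021],[0,0,0,-0.021],[0,0,0,-0.021],[0,0,0,-0.021],[0,0,0,-0.021],[0,0,0,-0.02],[0,0,0,-0.02],[0,0,0,0],[0,0,0,0]]
  grip: 0.83

```text
time: 59.9
tool_pos: [0.4544, 0.2765, 0.155]
ee_rot: [-2.689, 1.568, -2.731]
wrist_force: [-0.6, 0.5, -0.0]
width: 0.0782
```

```bash
python3 - <<'E'
from h import *
to(.62,-.148)
E
```

```text
pos [0.4544 0.2765 0.155 ] w 0.0782 F [-0.6  0.5 -0. ] jaw deg 87.6 frac xyz [ 0.    -1.669  0.733] j6 -1.09
```

Request:
drive_tool:
  commands:
    - [[0,-0.07,0.03,0],[0,-0.133,0.058,0],[0,-0.133,0.058,0],[0,-0.133,0.058,0],[0,-0.133,0.058,0],[0,-0.133,0.058,0],[0,-0.133,0.058,0],[0,-0.133,0.058,0],[0,-0.133,0.058,0],[0,-0.133,0.058,0],[0,-0.133,0.058,0],[0,-0.133,0.058,0],[0,-0.136,0.065,0],[0,0,0,0],[0,0,0,0],[0,0,0,0]]

```text
time: 61.5
tool_pos: [0.6214, -0.1464, 0.1561]
ee_rot: [2.385, 1.57, 2.346]
wrist_force: [0.4, 0.0, -0.3]
width: 0.0781
```

```bash
python3 - <<'E'
from h import *
s=imaging.snapshot("wrist"); cv2.imwrite("pics/wrist24.png",s["pixels"][:,:,::-1]); np.savez("wrist24.npz",**s)
for c in cakes(s,roi=(0,300,150,380)): print(*c)
to(.62,-.148,.018)
E
```

```text
[255.6 194.9] 2816 26.7 0.067 [ 0.6213 -0.1492  0.055 ]
pos [ 0.6214 -0.1461  0.1564] w 0.078 F [ 0.6  0.9 -0.8] jaw deg 87.8 frac xyz [ 0.553 -0.008 -0.005] j6 -1.85
```

View pics/wrist24.png

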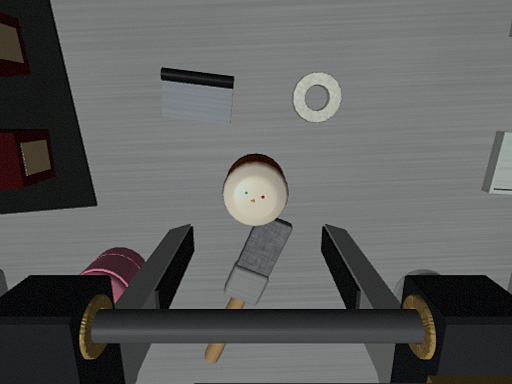

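```bash
python3 - <<'E'
from h import *
s=dict(np.load("wrist24.npz"))
print(ray(s,292,225,.01),ray(s,262,220,.01),ray(s,190,228,.156),ray(s,325,228,.156))
E
```

```text
[ 0.6695829  -0.11132426  0.01      ] [ 0.66247658 -0.14404894  0.01      ] [ 0.6127322  -0.18830182  0.156     ] [ 0.61593162 -0.1063101   0.156     ]
```

Request:
drive_tool:
  commands:
    - [[0.13,-0.009,-0.005,0],[0.13,0,0,0],[0.13,0,0,0],[0.09,0,0,0],[0.04,0,0,0],[0.02,0,0,0],[0.01,0,0,0],[0,0,0,0],[0,0,0,0]]

```text
time: 62.45
tool_pos: [0.6214, -0.1498, 0.0206]
ee_rot: [-0.248, 1.568, -0.287]
wrist_force: [0.2, -0.7, 0.3]
width: 0.0783
```

Request:
drive_tool:
  commands:
    - [[0,0,0,0],[0,0,0,0],[0,0,0,0],[0,0,0,0],[0,0,0,0],[0,0,0,0]]
  grip: 0.68

```text
time: 63.05
tool_pos: [0.6206, -0.1493, 0.0191]
ee_rot: [0.846, 1.57, 0.807]
wrist_force: [0.1, 0.7, 0.2]
width: 0.0641
```

Request:
drive_tool:
  commands:
    - [[0,0,0,0],[0,0,0,0],[0,0,0,0],[0,0,0,0]]
  grip: 0.645

```text
time: 63.45
tool_pos: [0.6205, -0.1492, 0.0191]
ee_rot: [1.262, 1.57, 1.223]
wrist_force: [-0.3, 1.4, 1.2]
width: 0.0615
```

Request:
drive_tool:
  commands:
    - [[-0.01,0,0,0],[-0.015,0,0,0],[-0.04,0,0,0],[-0.08,0,0,0],[-0.1,0,0,0],[-0.1,0,0,0],[-0.08,0,0,0],[-0.05,0,0,0],[-0.03,0,0,0],[0,0,0,0],[0,0,0,0]]

```text
time: 64.55
tool_pos: [0.6199, -0.1494, 0.1441]
ee_rot: [2.833, 1.569, 2.794]
wrist_force: [1.1, -0.3, -1.3]
width: 0.0614
```

```bash
python3 - <<'E'
from h import *
s=imaging.snapshot("wrist"); cv2.imwrite("pics/wrist25.png",s["pixels"][:,:,::-1]); np.savez("wrist25.npz",**s)
to(.4525,.1869)
E
```

```text
pos [ 0.6197 -0.1494  0.1436] w 0.0614 F [-0.1  0.2 -2.2] jaw deg 87.7 frac xyz [ 0.003  1.318 -0.721] j6 -1.86
```

View pics/wrist25.png

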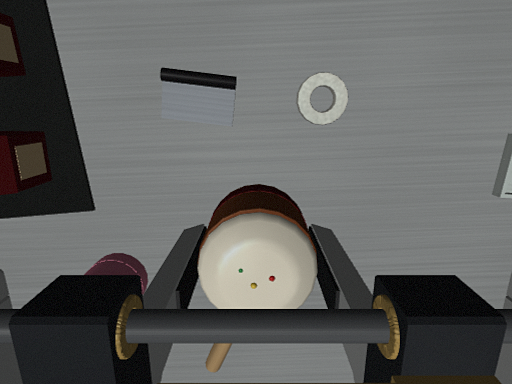

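Held. Carry (jaw as is), then turn back over the tray.

Request:
drive_tool:
  commands:
    - [[0,0.03,-0.015,0],[0,0.06,-0.033,0],[0,0.095,-0.052,0],[0,0.095,-0.052,0],[0,0.095,-0.052,0],[0,0.095,-0.052,0],[0,0.095,-0.052,0],[0,0.095,-0.052,0],[0,0.095,-0.052,0],[0,0.095,-0.052,0],[0,0.095,-0.052,0],[0,0.095,-0.052,0],[0,0.095,-0.052,0],[0,0.095,-0.052,0],[0,0.058,-0.032,0],[0,0.03,-0.017,0],[0,0,0,0],[0,0,0,0]]

```text
time: 66.4
tool_pos: [0.4531, 0.1866, 0.1451]
ee_rot: [-1.217, 1.57, -1.256]
wrist_force: [0.1, 0.2, -0.7]
width: 0.0617
```

Request:
drive_tool:
  commands:
    - [[0,0,0,0.006],[0,0,0,0.012],[0,0,0,0.017],[0,0,0,0.018],[0,0,0,0.018],[0,0,0,0.018],[0,0,0,0.018],[0,0,0,0.018],[0,0,0,0.018],[0,0,0,0.018],[0,0,0,0.018],[0,0,0,0.018],[0,0,0,0.018],[0,0,0,0.017],[0,0,0,0.012],[0,0,0,0.006],[0,0,0,0],[0,0,0,0]]

```text
time: 68.2
tool_pos: [0.4536, 0.1861, 0.1451]
ee_rot: [-0.535, 1.571, -2.145]
wrist_force: [0.1, -0.1, -2.4]
width: 0.0618
```

```bash
python3 - <<'E'
from h import *
to(.4525-.0005,.1869,.065)
E
```

```text
pos [0.4536 0.1861 0.1451] w 0.0618 F [ 0.1 -0.1 -2.4] jaw deg -2.3 frac xyz [ 0.321 -0.006 -0.003] j6 0.31
```

Request:
drive_tool:
  commands:
    - [[0.04,-0.006,-0.003,0],[0.08,0,0,0],[0.1,0,0,0],[0.07,0,0,0],[0.03,0,0,0],[0,0,0,0],[0,0,0,0]]

```text
time: 68.9
tool_pos: [0.4523, 0.1878, 0.0658]
ee_rot: [1.975, 1.57, 0.365]
wrist_force: [0.6, -0.5, -1.0]
width: 0.0617
```

```bash
python3 - <<'E'
from h import *
s=imaging.snapshot("wrist"); cv2.imwrite("pics/wrist26.png",s["pixels"][:,:,::-1])
to(.4525,.1869,.026)
E
```

```text
pos [0.4526 0.1879 0.0663] w 0.0615 F [ 0.5  0.1 -0.4] jaw deg -2.2 frac xyz [ 0.161 -0.001  0.004] j6 0.32
```

View pics/wrist26.png

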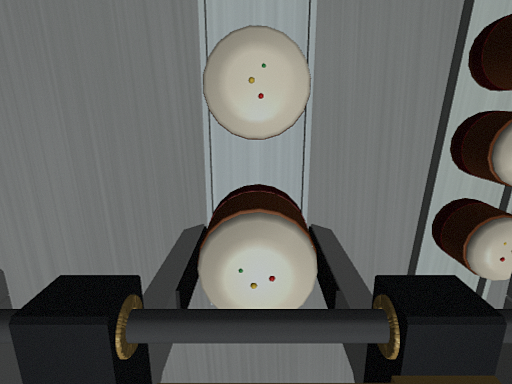

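Request:
drive_tool:
  commands:
    - [[0.04,0,0,0],[0.06,0,0,0],[0.04,0,0,0],[0.012,0,0,0],[0.006,0,0,0],[0,0,0,0],[0,0,0,0]]

```text
time: 69.65
tool_pos: [0.4523, 0.1878, 0.0264]
ee_rot: [1.891, 1.569, 0.281]
wrist_force: [0.2, -0.4, -1.7]
width: 0.0616
```

Request:
drive_tool:
  commands:
    - [[0.006,0,0,0],[0.003,0,0,0],[0.002,0,0,0],[0.0015,0,0,0],[0,0,0,0],[0,0,0,0]]

```text
time: 70.25
tool_pos: [0.4519, 0.1876, 0.023]
ee_rot: [2.117, 1.571, 0.506]
wrist_force: [-1.5, -0.2, 2.4]
width: 0.0616
```

Request:
drive_tool:
  commands:
    - [[0,0,0,0],[0,0,0,0],[0,0,0,0],[0,0,0,0],[0,0,0,0],[0,0,0,0],[-0.04,0,0,0],[-0.08,0,0,0],[-0.12,0,0,0],[-0.15,0,0,0],[-0.15,0,0,0],[-0.15,0,0,0],[0,0,-0.1,0],[0,0,0,0],[0,0,0,0]]
  grip: 0.8

```text
time: 71.75
tool_pos: [0.4525, 0.2124, 0.1951]
ee_rot: [-0.473, 1.57, -2.082]
wrist_force: [1.0, -1.3, -0.5]
width: 0.075
```

```bash
python3 - <<'E'
from h import *
s=imaging.snapshot("side"); cv2.imwrite("pics/side27.png",cv2.resize(s["pixels"][100:320,130:400,::-1],None,fx=2.7,fy=2.7,interpolation=cv2.INTER_CUBIC))
t=imaging.snapshot("top"); cv2.imwrite("pics/top27.png",cv2.resize(t["pixels"][100:280,130:420,::-1],None,fx=2.7,fy=2.7,interpolation=cv2.INTER_CUBIC))
w=imaging.snapshot("wrist"); cv2.imwrite("pics/wrist27.png",w["pixels"][:,:,::-1])
for c in cakes(t,roi=(150,240,140,440)): print(*c)
to(.4525,.1869)
E
```

```text
[178.8 168.4] 152 22.6 0.058 [0.628  0.2926 0.044 ]
[197.8 169.7] 153 22.6 0.059 [0.6223 0.2307 0.044 ]
[218.  171.6] 145 22.0 0.059 [0.615  0.1647 0.044 ]
[391.5 177.1] 49 12.4 0.097 [ 0.584  -0.3977  0.055 ]
[394.7 209.1] 54 13.0 0.096 [ 0.4802 -0.4028  0.055 ]
[214.5 221.5] 179 24.0 0.071 [0.4522 0.1772 0.055 ]
pos [0.4522 0.2118 0.1941] w 0.0752 F [-0.6 -0.8  0.6] jaw deg -2.3 frac xyz [0.    0.005 0.1  ] j6 0.36
```

View pics/side27.png

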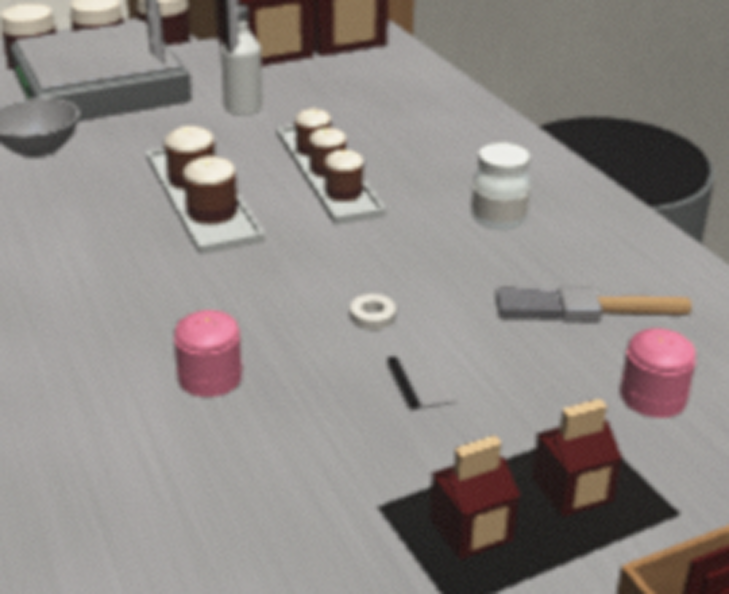

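View pics/top27.png

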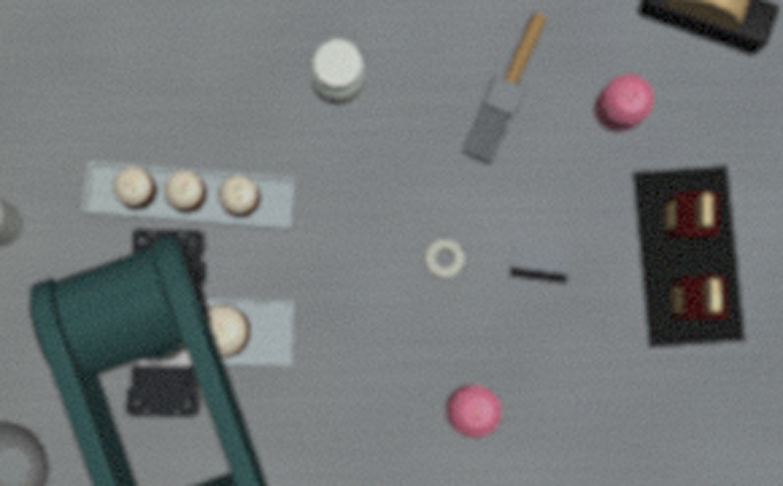

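View pics/wrist27.png

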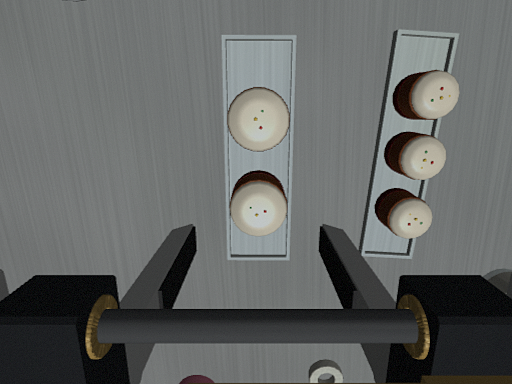

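Request:
drive_tool:
  commands:
    - [[-0.15,0,0,0],[-0.1,0,0,0],[0,-0.15,0,0],[0,0,0,0],[0,0,0,0],[0,0,0,0],[0,0,0,0],[0,0,0,0],[0,0,0,0],[0,0,0,0],[0,0,0,0],[0,0,0,0],[0,0,0,0],[0,0,0,0],[0,0,0,0],[0,0,0,0],[0,0,0,0],[0,0,0,0],[0,0,0,0],[0,0,0,0]]

```text
time: 73.9
tool_pos: [0.4153, 0.2141, 0.2576]
ee_rot: [2.575, 1.571, 0.965]
wrist_force: [-0.7, 0.6, 0.5]
width: 0.0753
```

```bash
python3 - <<'E'
from h import *
s=imaging.snapshot("side"); cv2.imwrite("pics/side28.png",cv2.resize(s["pixels"][100:320,130:400,::-1],None,fx=2.7,fy=2.7,interpolation=cv2.INTER_CUBIC))
w=imaging.snapshot("wrist"); cv2.imwrite("pics/wrist28.png",w["pixels"][:,:,::-1])
t=imaging.snapshot("top")
for c in cakes(t,roi=(150,240,140,440)): print(*c)
for c in cakes(w,roi=(0,384,0,512)): print("w",*c)
to(.4525,.1869)
E
```

```text
[178.8 168.4] 151 22.5 0.059 [0.6279 0.2925 0.044 ]
[197.8 169.8] 153 22.6 0.059 [0.6223 0.2306 0.044 ]
[218.  171.6] 144 22.0 0.059 [0.6148 0.1647 0.044 ]
[391.5 177.2] 46 12.1 0.097 [ 0.5836 -0.3975  0.055 ]
[394.7 209.2] 55 13.1 0.096 [ 0.4799 -0.4028  0.055 ]
[212.  222.1] 266 29.3 0.071 [0.4503 0.185  0.055 ]
w [437.3  97.6] 1129 21.9 0.059 [0.6326 0.2924 0.044 ]
w [289.8 117. ] 1759 26.9 0.071 [0.4557 0.2772 0.055 ]
w [427.3 150.6] 976 21.3 0.059 [0.6272 0.2296 0.044 ]
w [288.3 192.1] 1179 23.5 0.071 [0.4528 0.1858 0.055 ]
w [416.6 202.5] 834 20.5 0.059 [0.6203 0.1623 0.044 ]
pos [0.4153 0.2141 0.2576] w 0.075 F [ 0.1 -0.1  0.4] jaw deg -2.3 frac xyz [0.    0.153 0.103] j6 0.39
```

View pics/side28.png

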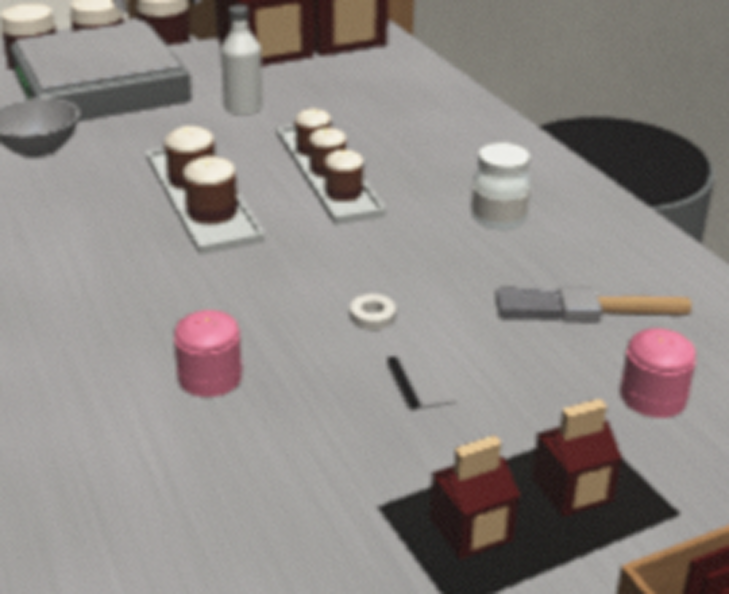

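All in place and unchanged over the last two seconds; handing in.

```bash
python3 -c "
from bench import robot
print(robot.close_job())"
```

```text
the job is handed in; nothing more can be done
None
```

The job is done and handed in at about 74 s of the 210 s allowed. I moved both cartons onto the black pad first. Then I set the three small cakes upright in a row in the narrow tray and the two large ones in the wide tray. Only two large cakes were there, and I left the pink look-alikes and everything else alone.

- **Final check:** The last side, top and wrist pictures show all five cakes upright inside their tray channels and both cartons upright on the pad. The bystanders look unmoved. No object was seen to be knocked aside.
- **Position disagreement:** The cameras disagree by up to about 5 mm in x on the small cakes. The wrist camera reads about +5 mm compared with the top camera. Close-up wrist pictures at placing show the cakes centred in the channel.
- **Grip force:** This is not confirmed, because the drive's force is fixed at half its maximum (30 N) and finger force cannot be read. I kept it light by commanding an opening only about 1 mm under each cake's diameter. The fingers stopped at 47.6 mm on the small cakes and 61.6 mm on the large ones, and nothing slipped.
- **Set-down force:** The wrist read about 1–3 N as the cakes touched down, except for the first large cake, which peaked at 5.9 N.

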